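# Scoop filler balls into a display tray in the lamp showroom

### The job

Slide the white display tray along the counter until it butts flush against the end of the wooden trough, with no gap. Then use the scoop to move at least four of the six gold filler balls from the trough into the tray: do not touch the balls with the fingers, and let none fall on the counter. Finally set the scoop down flat on its blue mat, leaving the tray flush, any remaining balls in the trough, and the other things on the counter where they are.

Things in the scene. Friction and masses are not known exactly. Their poses are not given: they have to be found in the camera images.
- trough: Maple trough fixed to the counter, open on top: 252 (its x) x 118 (y) x 60 mm high, walls and floor 6 mm (inside 240 x 106). Origin: centre of its underside. Inside its +x end a 45 degree slope, 25 mm high, full width, meets the floor at x = +95 mm. Balls lie in the +x half; the floor is bare from the -x end to x = 0. The tray belongs against the outside of its +x end (x = +126 mm).
- tray_mid (a point): White square display tray, loose, open on top, 140 x 140 mm outside and 50 mm high, walls and floor 6 mm thick, about 0.7 kg; it slides on the counter. The point is its centre, half-way up (25 mm above the counter). Its -x side (70 mm from the centre) faces the trough's +x end and must end flush against it.
- tray_corner0 (a point): The corner of the tray's -x side at its y = -70 mm, 25 mm up.
- tray_corner1 (a point): The corner of the tray's -x side at its y = +70 mm, 25 mm up.
- scoop_grip (a point): Centre of the scoop's dark wooden handle, a level bar 78 mm long (along x), 20 mm wide (y; grasp across this) and 24 mm high, 96 mm above the scoop's underside. Axes as the scoop: +x is forward, from the handle to the pan's open lip, z is up. Nothing is beneath the bar's rear 65 mm; scoop mass about 0.22 kg.
- scoop_pan (a point): Scoop's aluminium pan: 15 mm above the centre of its flat underside, 83 mm ahead of the handle's centre. Pan 90 mm long (x), 96 wide (y), sheet 2 mm; back wall 50 mm high, side walls 40 mm high dropping to 18 mm near the lip and ending 6 mm short of it; open on top and in front. A 10 mm stem behind the back wall (to x = -55 mm) carries the handle.
- scoop_lip (a point): Middle of the pan's open front edge, at its underside: 128 mm ahead of the handle's centre and 96 mm below it.
- scoop: The whole scoop; origin at the centre of the pan's underside, z up, x towards the lip.
- mat: Blue fabric mat fixed on the counter, 200 mm (x) by 120 mm (y), 3 mm thick, where the scoop lies at the start and must lie at the end, pan underside flat on the mat and the middle of the pan within 50 mm of the mat's middle. Origin at the centre of its underside.
- ball0: Centre of a gold filler ball, 28 mm in diameter, about 28 g; it rolls with a little resistance and comes to rest soon.
- ball1: Centre of a gold filler ball, 28 mm in diameter, about 28 g; it rolls with a little resistance and comes to rest soon.
- ball2: Centre of a gold filler ball, 28 mm in diameter, about 28 g; it rolls with a little resistance and comes to rest soon.
- ball3: Centre of a gold filler ball, 28 mm in diameter, about 28 g; it rolls with a little resistance and comes to rest soon.
- ball4: Centre of a gold filler ball, 28 mm in diameter, about 28 g; it rolls with a little resistance and comes to rest soon.
- ball5: Centre of a gold filler ball, 28 mm in diameter, about 28 g; it rolls with a little resistance and comes to rest soon.
- carton: Bystander: cardboard bulb carton, 70 x 70 x 110 mm high.
- vase: Bystander: white ceramic vase, 84 mm across, 120 mm high.
- jar: Bystander: amber glass jar with a gold lid, 64 mm across, 90 mm high.
- finial: Bystander: steel lamp finial, 52 mm across, 64 mm high.
- dish: Bystander: blue ceramic dish, 100 mm across, 40 mm high. All five bystanders' origins are at the centre of their undersides.
Mind the look-alikes: they are no part of the job. Of the things that look like the part that bears tray_mid, the middle-sized one is meant.

How it is judged (in metres and radians):
On the way, in this order (a step that is already met when the one before it is completed fails the run):
1. the tray stands flush against the trough's end (x of tray_corner0 in the frame of trough between 0.12 and 0.131 m and x of tray_corner1 in the frame of trough between 0.12 and 0.131 m and y of tray_mid in the frame of trough between -0.03 and 0.03 m and angle between tray_mid's own z axis and vertical below 0.05 rad), for 0.2 s.
2. the scoop carries at least one ball up above the trough's rim, the tray still flush (all of step 1 and ((distance between ball0 and scoop_pan below 0.06 m and height (world z) of ball0 above 0.08 m) or (distance between ball1 and scoop_pan below 0.06 m and height (world z) of ball1 above 0.08 m) or (distance between ball2 and scoop_pan below 0.06 m and height (world z) of ball2 above 0.08 m) or (distance between ball3 and scoop_pan below 0.06 m and height (world z) of ball3 above 0.08 m) or (distance between ball4 and scoop_pan below 0.06 m and height (world z) of ball4 above 0.08 m) or (distance between ball5 and scoop_pan below 0.06 m and height (world z) of ball5 above 0.08 m))), for 0.1 s.
3. at least four balls lie in the tray ((distance between each of ball0, ball1, ball2, ball3 and tray_mid below 0.077 m or distance between each of ball0, ball1, ball2, ball4 and tray_mid below 0.077 m or distance between each of ball0, ball1, ball2, ball5 and tray_mid below 0.077 m or distance between each of ball0, ball1, ball3, ball4 and tray_mid below 0.077 m or distance between each of ball0, ball1, ball3, ball5 and tray_mid below 0.077 m or distance between each of ball0, ball1, ball4, ball5 and tray_mid below 0.077 m or distance between each of ball0, ball2, ball3, ball4 and tray_mid below 0.077 m or distance between each of ball0, ball2, ball3, ball5 and tray_mid below 0.077 m or distance between each of ball0, ball2, ball4, ball5 and tray_mid below 0.077 m or distance between each of ball0, ball3, ball4, ball5 and tray_mid below 0.077 m or distance between each of ball1, ball2, ball3, ball4 and tray_mid below 0.077 m or distance between each of ball1, ball2, ball3, ball5 and tray_mid below 0.077 m or distance between each of ball1, ball2, ball4, ball5 and tray_mid below 0.077 m or distance between each of ball1, ball3, ball4, ball5 and tray_mid below 0.077 m or distance between each of ball2, ball3, ball4, ball5 and tray_mid below 0.077 m)), for 0.2 s.
At the end, for the whole second after the job is handed in: Tray flush: both near corners within 5 mm of the trough's end, its middle within 30 mm of the trough's centre line. At least four balls in the tray, the rest in trough or tray. Scoop at rest on the mat, pan middle within 50 mm of the mat's middle, tilt under 0.08 rad (all of step 1 and (distance between each of ball0, ball1, ball2, ball3 and tray_mid below 0.077 m or distance between each of ball0, ball1, ball2, ball4 and tray_mid below 0.077 m or distance between each of ball0, ball1, ball2, ball5 and tray_mid below 0.077 m or distance between each of ball0, ball1, ball3, ball4 and tray_mid below 0.077 m or distance between each of ball0, ball1, ball3, ball5 and tray_mid below 0.077 m or distance between each of ball0, ball1, ball4, ball5 and tray_mid below 0.077 m or distance between each of ball0, ball2, ball3, ball4 and tray_mid below 0.077 m or distance between each of ball0, ball2, ball3, ball5 and tray_mid below 0.077 m or distance between each of ball0, ball2, ball4, ball5 and tray_mid below 0.077 m or distance between each of ball0, ball3, ball4, ball5 and tray_mid below 0.077 m or distance between each of ball1, ball2, ball3, ball4 and tray_mid below 0.077 m or distance between each of ball1, ball2, ball3, ball5 and tray_mid below 0.077 m or distance between each of ball1, ball2, ball4, ball5 and tray_mid below 0.077 m or distance between each of ball1, ball3, ball4, ball5 and tray_mid below 0.077 m or distance between each of ball2, ball3, ball4, ball5 and tray_mid below 0.077 m) and (distance between ball0 and tray_mid below 0.077 m or (x of ball0 in the frame of trough between -0.123 and 0.123 m and y of ball0 in the frame of trough between -0.056 and 0.056 m and z of ball0 in the frame of trough below 0.06 m)) and (distance between ball1 and tray_mid below 0.077 m or (x of ball1 in the frame of trough between -0.123 and 0.123 m and y of ball1 in the frame of trough between -0.056 and 0.056 m and z of ball1 in the frame of trough below 0.06 m)) and (distance between ball2 and tray_mid below 0.077 m or (x of ball2 in the frame of trough between -0.123 and 0.123 m and y of ball2 in the frame of trough between -0.056 and 0.056 m and z of ball2 in the frame of trough below 0.06 m)) and (distance between ball3 and tray_mid below 0.077 m or (x of ball3 in the frame of trough between -0.123 and 0.123 m and y of ball3 in the frame of trough between -0.056 and 0.056 m and z of ball3 in the frame of trough below 0.06 m)) and (distance between ball4 and tray_mid below 0.077 m or (x of ball4 in the frame of trough between -0.123 and 0.123 m and y of ball4 in the frame of trough between -0.056 and 0.056 m and z of ball4 in the frame of trough below 0.06 m)) and (distance between ball5 and tray_mid below 0.077 m or (x of ball5 in the frame of trough between -0.123 and 0.123 m and y of ball5 in the frame of trough between -0.056 and 0.056 m and z of ball5 in the frame of trough below 0.06 m)) and horizontal distance between scoop_pan and mat below 0.05 m and angle between scoop_pan's own z axis and vertical below 0.08 rad and height (world z) of scoop_pan below 0.024 m and linear speed of scoop below 0.03 m/s); the robot touches nothing.
It fails at once if the fingers touch a ball (contact force between the fingers and ball0 above 0.3 N or contact force between the fingers and ball1 above 0.3 N or contact force between the fingers and ball2 above 0.3 N or contact force between the fingers and ball3 above 0.3 N or contact force between the fingers and ball4 above 0.3 N or contact force between the fingers and ball5 above 0.3 N).
It fails at once if a ball falls on the counter (height (world z) of any of ball0, ball1, ball2, ball3, ball4, ball5 below 0.0172 m).
It fails at once if a bystander is moved by more than 30 mm (distance of any of carton, vase, jar, finial, dish from where it was at the start of the episode above 0.03 m).
It also fails if it takes over 72 s, if anything falls off the work surface, if the arm or the gripper's body presses on something with over 40 N, if the wrist force passes 120 N, or if a joint passes its speed limit or range.

### The arm

A 7-joint arm with a two-finger parallel gripper is mounted at the origin on the work surface. World frame = base frame: x ahead of the robot, y to its left, z up, the work surface at z = 0. Lengths are in mm, angles in rad, forces in N, time in s.
With the tool pointing down it reaches from about 350 to 900 mm from the base axis. Payload 8.1 kg.
Tool frame: the origin (TCP) lies midway between the tips of the shut fingers; the grasp point (between the pads) lies 19 mm behind it; y points along the fingers, z is the direction in which the jaws open and shut, and the axes are right-handed (so a half turn about y gives the same grasp; the last joint's range is limited). The gripper opens to 92 mm and grips with 3 to 60 N. Pads are 19 mm wide; open, the fingers measure 130 mm over their backs; the gripper's body (75 mm by 190 mm) begins 47 mm behind the grasp point.
Start: joints at [-1.341, 0.434, 0.025, 1.573, -0.012, 1.134, -0.075], TCP at [204.209, 590.712, 226.742] pointing down, gripper open.
Joint ranges: [-2.62, 2.62], [-0.44, 2.09], [-1.27, 1.32], [0.08, 2.57], [-1.32, 4.46], [0.12, 2], [-2.74, 2.74]. Speed limits (rad/s): [2.22, 2.22, 3.01, 3.01, 3.14, 3.14, 3.14].

### API

Orientations are given as a unit quaternion [w, x, y, z].
In Python, from cell import sensors, get_image, manip, recognise gives the robot as it stands.
- The arm moves only by the tool step_arm, never from a script. Its argument "increments" is a list of rows, each an object with "xyz": the shift along the tool's x, y, z in m, a list of three; "twist": the turn about the tool's y in degrees; "fingers": the opening, from 0 (shut) to 1 (fully open). In form: [{"xyz": [x, y, z], "twist": twist, "fingers": fingers}, ...]. A call has 1 to 12 rows; each row is the pose to reach, as a shift and turn from the pose commanded when the call began, along the tool's axes at that moment; what a row does not reach only later rows make up. A row lasts 1/12 s, in which the tool goes at most 41.7 mm and 7.16 degrees, less where a joint would pass 70% of its speed; a pose out of reach is approached as far as the arm can. A call with a gripper value outside its range is refused whole. The fingers move at their own pace and stop on an object; "grip_force" is the grip in N (left out, the last holds). Time passes only in rows, so rows that repeat a pose let the fingers close. It gives the time, the measured TCP pose, the force and the opening at its end, in the units of the state.
- sensors.observe(): the state, without advancing time (a new reading comes with each control period).
- get_image(name): name is "side" or "top" or "wrist"; returns a dict with "image" (384x512x3 uint8, red, green, blue), "fovy" (degrees; the focal length in pixels is half the picture's height over the tangent of half this angle, whatever the lens; pixels are square), "cx", "cy" (the principal point, pixels), "dist" ([k1, k2, p1, p2, k3] as OpenCV has them; the pictures are not rectified), "rvec" (rotation vector, rad) and "tvec" (3), from world to camera coordinates, as OpenCV has them. Camera axes: x right, y down, z forward; pixel columns grow to the right and rows downward; lengths in mm; the calibration is good to about 2 mm. A picture is of the moment at which its call begins. There is no depth.
- manip.hand_in(): hands the job in, once; it reports no verdict.
Trained networks look in the newest picture that a camera, given by its name, has taken for a name from the list of things; names that differ only in an ending like _2 or _b are one class to them, and where a whole thing is asked for, a point or a joint stands for the part that bears it (a point fixed in the world has none). Each returns a list of dicts, best first, with "confidence" (0 to 1); they miss things now and then, are a little off and sometimes report something else, mostly with a low value. They report only what shows in the picture. A call takes as long as a camera call. They do not tell look-alikes from the thing itself.
- recognise(camera, thing): "xyz" ([x, y, z] in mm, in world coordinates, good to about 4 mm: the middle of the surface that is visible of it).
The state is a dict: "time_s": time; "joints": joint angles; "dq": joint speeds; "joint_torque": joint torques, N m; "eef_pos": TCP position; "tool_rot": TCP orientation; "wrist_force": force on the tool from outside, world axes, zero at the start; "torque": the same for the moment, N m; "finger_gap": finger opening in mm.
Only numpy, scipy, OpenCV 4.12 (cv2) and the standard library are available. Lean on these libraries where they do the work, as an engineer would, in place of code of your own. Each camera call takes 0.05 s, during which the arm holds its last target.

## Working session

There is one attempt and no reset: what is moved stays moved. The work goes in short steps, Python scripts to look and compute and a tool call to move; the robot and the scene stay as the last step left them, time stands still between calls to the robot, and variables do not carry over. Pictures are saved under pics/ and viewed, and the job is handed in when it is done.

Besides the shell and the picture viewer there is one more tool, called after "Call:" as a command line: name --argument value ..., lists and objects as JSON in quotes. step_arm: Moves the arm, as the interface text tells. Its arguments: {"type":"object","properties":{"increments":{"type":"array","items":{"type":"object","properties":{"xyz":{"type":"array","items":{"type":"number"}},"twist":{"type":"number"},"fingers":{"type":"number"}}}},"grip_force":{"type":"number"}},"required":["increments"]}

```bash
ls; mkdir -p pics
cat > h.py <<'E'
import numpy as np, cv2
from scipy.spatial.transform import Rotation as R
from cell import sensors,get_image,manip,recognise
def K(d):
    f=d['image'].shape[0]/2/np.tan(np.radians(d['fovy'])/2)
    return np.array([[f,0,d['cx']],[0,f,d['cy']],[0,0,1]])
def proj(d,P):
    return cv2.projectPoints(np.array(P,float).reshape(-1,3),np.array(d['rvec'],float),np.array(d['tvec'],float),K(d),np.array(d['dist'],float))[0][:,0]
def unproj(d,uv,z):
    n=cv2.undistortPoints(np.array(uv,float).reshape(-1,1,2),K(d),np.array(d['dist'],float))[:,0]
    Rm=cv2.Rodrigues(np.array(d['rvec'],float))[0]; C=-Rm.T@np.array(d['tvec'],float).reshape(3)
    r=np.c_[n,np.ones(len(n))]@Rm
    return C+r*((z-C[2])/r[:,2])[:,None]
def save(d,name,crop=None,scale=1):
    im=d['image'][:,:,::-1]
    if crop: x0,y0,x1,y1=crop; im=im[y0:y1,x0:x1]
    cv2.imwrite('pics/'+name,cv2.resize(im,None,fx=scale,fy=scale,interpolation=cv2.INTER_CUBIC))
def st():
    s=sensors.observe(); q=s['tool_rot']; M=R.from_quat([q[1],q[2],q[3],q[0]]).as_matrix()
    print(s['time_s'],np.round(s['eef_pos'],1),'F',np.round(s['wrist_force'],1),'gap',s['finger_gap']); print(np.round(M,4)); return s,M
E
python3 - <<'E'
from h import *
st()
for c in('top','side','wrist'):
    d=get_image(c); save(d,c+'0.png',scale=1.5)
    for t in('trough','tray_mid','tray_corner0','tray_corner1','scoop_grip','scoop_pan','scoop_lip','mat','ball0','carton','vase','jar','finial','dish'):
        try:print(c,t,[(np.round(r['xyz']).tolist(),round(r['confidence'],2)) for r in recognise(c,t)])
        except Exception as e: print(t,e)
E
```

```text
pics
0.0 [204.1 590.2 225.9] F [-0.5 -0.1 -0.3] gap 91.54619554631863
[[ 9.451e-01 -4.000e-04  3.267e-01]
 [-3.267e-01 -1.600e-03  9.451e-01]
 [ 2.000e-04 -1.000e+00 -1.600e-03]]
top trough [([558.0, -57.0, 5.0], 0.83)]
top tray_mid [([262.0, 442.0, 7.0], 0.95), ([595.0, 212.0, 7.0], 0.9), ([373.0, 179.0, 2.0], 0.58)]
top tray_corner0 [([260.0, 445.0, 4.0], 0.96), ([600.0, 205.0, 9.0], 0.93), ([375.0, 182.0, 4.0], 0.6)]
top tray_corner1 [([260.0, 445.0, 4.0], 0.96), ([600.0, 205.0, 9.0], 0.93), ([375.0, 182.0, 4.0], 0.6)]
top scoop_grip [([505.0, -381.0, 2.0], 0.75)]
top scoop_pan [([503.0, -381.0, 7.0], 0.79)]
top scoop_lip [([504.0, -383.0, 7.0], 0.85), ([558.0, -61.0, 0.0], 0.34)]
top mat [([567.0, -355.0, 2.0], 0.77)]
top ball0 [([523.0, -18.0, 28.0], 0.44), ([593.0, -27.0, 30.0], 0.43), ([604.0, 30.0, 28.0], 0.42), ([532.0, 32.0, 28.0], 0.4)]
top carton [([765.0, -165.0, 106.0], 0.66), ([569.0, -360.0, 0.0], 0.33)]
top vase [([751.0, 9.0, 86.0], 0.96)]
top jar [([739.0, -317.0, 91.0], 0.66)]
top finial [([660.0, 412.0, 42.0], 0.76)]
top dish [([510.0, 440.0, 23.0], 0.77)]
side t
[... 558 characters left out ...]
.0, 3.0], 0.64)]
side ball0 [([591.0, 25.0, 28.0], 0.55), ([554.0, -23.0, 26.0], 0.46), ([565.0, 29.0, 30.0], 0.45), ([590.0, -36.0, 26.0], 0.41)]
side carton [([757.0, -194.0, 77.0], 0.68), ([559.0, -60.0, 25.0], 0.2)]
side vase [([747.0, -17.0, 72.0], 0.66)]
side jar [([736.0, -338.0, 64.0], 0.6)]
side finial [([659.0, 407.0, 28.0], 0.69)]
side dish [([516.0, 449.0, 28.0], 0.75)]
wrist trough []
wrist tray_mid [([228.0, 472.0, 4.0], 0.97)]
wrist tray_corner0 [([226.0, 473.0, 4.0], 0.6)]
wrist tray_corner1 [([226.0, 473.0, 4.0], 0.6)]
wrist scoop_grip []
wrist scoop_pan []
wrist scoop_lip []
wrist mat []
wrist ball0 []
wrist carton []
wrist vase []
wrist jar []
wrist finial []
wrist dish []
```

View pics/top0.png

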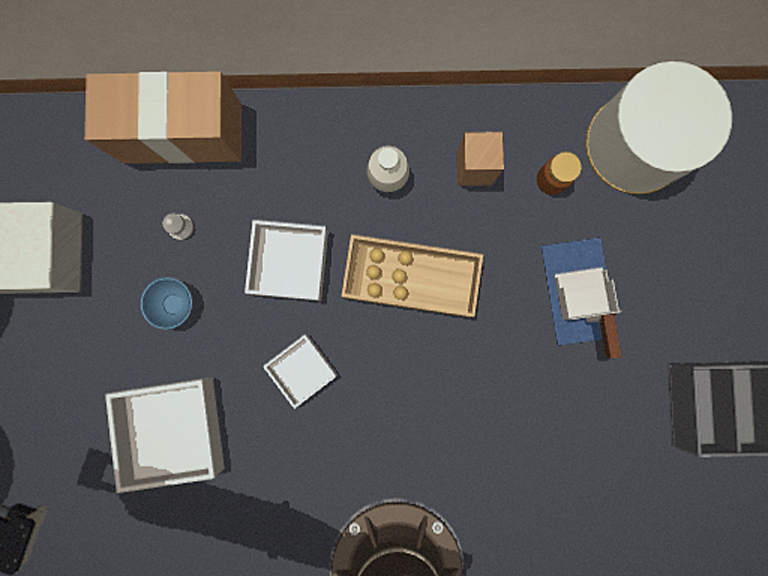

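View pics/side0.png

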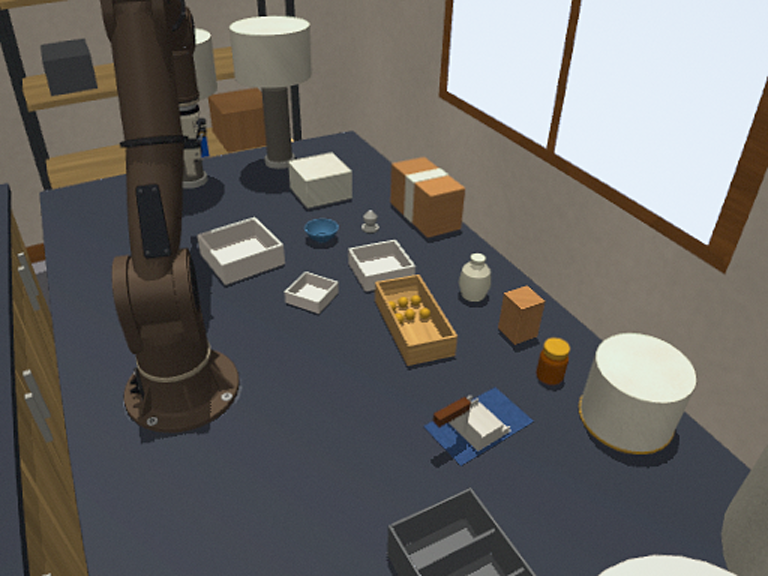

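Run:
```python
from h import *
d=get_image('top'); print(d['fovy'],d['dist'])
save(d,'top1a.png',(155,140,335,220),4.4); save(d,'top1b.png',(350,150,430,250),6)
```

```text
56.04686547526858 [-0.00446755  0.          0.          0.          0.        ]
```

View pics/top1a.png

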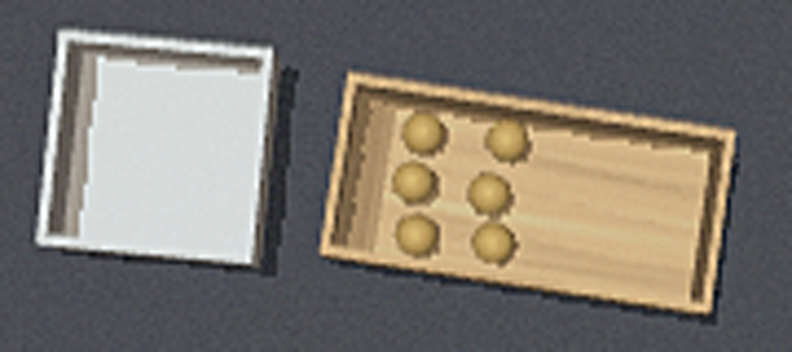

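View pics/top1b.png

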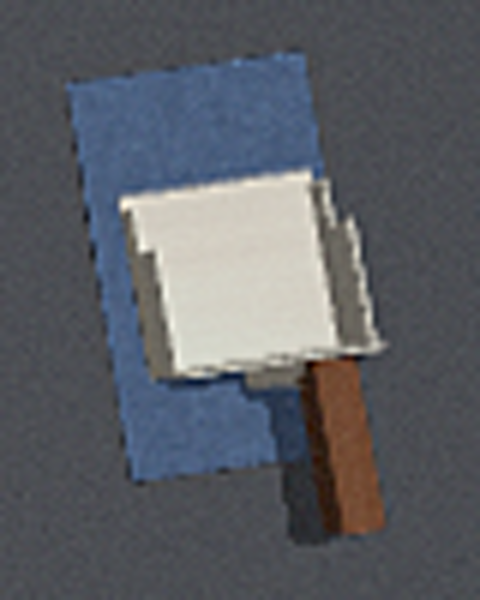

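```bash
cat > m.py <<'E'
from h import *
d=get_image('top')
A=lambda p:np.array(p)/4.4+[155,140]-0.4
B=lambda p:np.array(p)/6+[350,150]-0.4
t=unproj(d,A([(348,73),(736,131),(712,314),(321,255)]),60)
print('trough',t.round(1).tolist(),t.mean(0).round(1)); 
print([np.linalg.norm(t[i]-t[(i+1)%4]).round(1) for i in range(4)])
x=(t[0]+t[3]-t[1]-t[2])[:2]; print('yaw',np.degrees(np.arctan2(x[1],x[0])), np.degrees(np.arctan2(*(t[0]-t[3])[:2][::-1])))
t=unproj(d,A([(59,31),(275,47),(258,266),(36,244)]),50)
print('tray',t.round(1).tolist(),t.mean(0).round(1)); 
print([np.linalg.norm(t[i]-t[(i+1)%4]).round(1) for i in range(4)])
x=(t[0]+t[3]-t[1]-t[2])[:2]; print('yaw',np.degrees(np.arctan2(x[1],x[0])), np.degrees(np.arctan2(*(t[0]-t[3])[:2][::-1])))
print('balls',unproj(d,A([(425,132),(414,182),(416,235),(509,139),(490,193),(494,243)]),20).round(1).tolist())
t=unproj(d,B([(68,85),(304,54),(134,481)]),3);print('mat',t.round(1).tolist(),((t[1]+t[2])/2).round(1),np.linalg.norm(t[0]-t[1]),np.linalg.norm(t[0]-t[2]))
x=t[0]-t[2];print(np.degrees(np.arctan2(x[1],x[0])))
t=unproj(d,B([(122,198),(312,170)]),5);print('lip',t.round(1).tolist(),t.mean(0).round(1),np.linalg.norm(t[0]-t[1]))
x=t[0]-t[1];print(np.degrees(np.arctan2(x[1],x[0]))-90)
t=unproj(d,B([(338,537),(387,527),(318,362),(358,362)]),111);print('handle top',t.round(1).tolist(),np.linalg.norm(t[0]-t[1]))
E
python3 m.py
```

```text
trough [[635.0, 75.8, 60.0], [593.3, -172.8, 60.0], [476.3, -154.1, 60.0], [517.9, 94.4, 60.0]] [555.6 -39.2  60. ]
[np.float64(252.0), np.float64(118.5), np.float64(251.9), np.float64(118.6)]
yaw 80.47568856459192 -9.027371134510137
tray [[667.6, 264.7, 50.0], [654.7, 123.8, 50.0], [512.1, 135.9, 50.0], [528.6, 279.3, 50.0]] [590.8 200.9  50. ]
[np.float64(141.5), np.float64(143.1), np.float64(144.4), np.float64(139.8)]
yaw 84.07497898147246 -6.005917109035434
balls [[601.3, 27.3, 20.0], [567.9, 35.2, 20.0], [532.5, 34.4, 20.0], [595.7, -28.6, 20.0], [559.7, -15.3, 20.0], [526.3, -17.3, 20.0]]
mat [[615.7, -300.2, 3.0], [629.3, -418.2, 3.0], [419.3, -325.3, 3.0]] [ 524.3 -371.7    3. ] 118.79335851814449 198.01655187376264
7.276298644511888
lip [[558.7, -324.2, 5.0], [571.0, -418.7, 5.0]] [ 564.8 -371.5    5. ] 95.33982111515456
7.458637173064048
handle top [[397.4, -380.0, 111.0], [401.5, -401.8, 111.0], [474.5, -374.7, 111.0], [474.2, -392.4, 111.0]] 22.142428153484232
```

Call:
step_arm --increments '[{"xyz":[0.477,0,-0.136],"twist":80.2,"fingers":1},{"xyz":[0.477,0,-0.136],"twist":80.2,"fingers":1},{"xyz":[0.477,0,-0.136],"twist":80.2,"fingers":1},{"xyz":[0.477,0,-0.136],"twist":80.2,"fingers":1},{"xyz":[0.477,0,-0.136],"twist":80.2,"fingers":1},{"xyz":[0.477,0,-0.136],"twist":80.2,"fingers":1},{"xyz":[0.477,0,-0.136],"twist":80.2,"fingers":1},{"xyz":[0.477,0,-0.136],"twist":80.2,"fingers":1},{"xyz":[0.477,0,-0.136],"twist":80.2,"fingers":1},{"xyz":[0.477,0,-0.136],"twist":80.2,"fingers":1},{"xyz":[0.477,0,-0.136],"twist":80.2,"fingers":1},{"xyz":[0.477,0,-0.136],"twist":80.2,"fingers":1}]'

```text
time_s: 3.35
eef_pos: [612.4, 304.5, 226.9]
tool_rot: [-0.456, 0.456, -0.54, 0.541]
wrist_force: [1.4, 1.2, 0.1]
finger_gap: 92.0
```

Run:
```python
from h import *
s,M=st(); print(np.degrees(np.arctan2(M[1],M[0])))
# trough coords
c=np.array([555.6,-39.2]);a=np.radians(80.7);u=np.array([np.cos(a),np.sin(a)]);v=np.array([-u[1],u[0]])
p=np.array(s['eef_pos'][:2])-c;print(p@u,p@v); print(s['joints'])
```

```text
3.35 [612.4 304.5 226.9] F [1.4 1.2 0.1] gap 91.98227849125826
[[-1.690e-01  6.000e-04  9.856e-01]
 [-9.856e-01 -2.000e-04 -1.690e-01]
 [ 1.000e-04 -1.000e+00  7.000e-04]]
[-99.72848395 -20.38919453  -9.728479  ]
348.3914767783509 -0.5379174857209421
[-0.81200698  0.55416836  0.44635851  1.4371351  -0.24519789  1.2050769
 -0.50618265]
```

Call:
step_arm --increments '[{"xyz":[0,0.04,0],"twist":-0.4,"fingers":1},{"xyz":[0,0.08,0],"twist":-0.4,"fingers":1},{"xyz":[0,0.12,0],"twist":-0.4,"fingers":1},{"xyz":[0,0.16,0],"twist":-0.4,"fingers":1},{"xyz":[0,0.19,0],"twist":-0.4,"fingers":1},{"xyz":[0,0.208,0],"twist":-0.4,"fingers":1},{"xyz":[0.01,0.208,0],"twist":-0.4,"fingers":1},{"xyz":[0.02,0.208,0],"twist":-0.4,"fingers":1},{"xyz":[0.028,0.208,0],"twist":-0.4,"fingers":1},{"xyz":[0.036,0.208,0],"twist":-0.4,"fingers":1},{"xyz":[0.044,0.208,0],"twist":-0.4,"fingers":1},{"xyz":[0.052,0.208,0],"twist":-0.4,"fingers":1}]'

```text
time_s: 4.35
eef_pos: [603.4, 255.8, 20.9]
tool_rot: [0.462, -0.458, 0.537, -0.537]
wrist_force: [0.9, 6.7, 3.8]
finger_gap: 91.3
```

Call:
step_arm --increments '[{"xyz":[0.006,0,0],"twist":0,"fingers":1},{"xyz":[0.012,0,0],"twist":0,"fingers":1},{"xyz":[0.016,0,0],"twist":0,"fingers":1},{"xyz":[0.018,0,0],"twist":0,"fingers":1},{"xyz":[0.018,0,0],"twist":0,"fingers":1}]'

```text
time_s: 4.77
eef_pos: [600.4, 237.3, 20.2]
tool_rot: [-0.461, 0.459, -0.537, 0.537]
wrist_force: [1.8, 3.6, 1.7]
finger_gap: 92.0
```

Run:
```python
from h import *
s,M=st()
c=np.array([555.6,-39.2]);a=np.radians(80.7);u=np.array([np.cos(a),np.sin(a)]);v=np.array([-u[1],u[0]])
p=np.array(s['eef_pos'][:2])-c;print(p@u,p@v)
d=get_image('top'); save(d,'top2.png',(155,130,335,230),4.4)
```

```text
4.7667 [600.4 237.3  20.2] F [1.8 3.6 1.7] gap 92.0475442313421
[[-0.1546  0.0023  0.988 ]
 [-0.988   0.0016 -0.1546]
 [-0.0019 -1.      0.002 ]]
280.0707278940955 0.48098303007360826
```

View pics/top2.png

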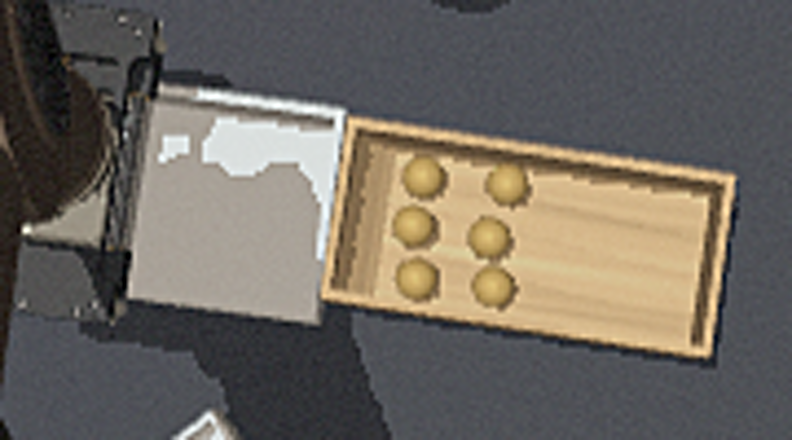

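Call:
step_arm --increments '[{"xyz":[0.002,0,0],"twist":0.5,"fingers":1},{"xyz":[0.004,0,0],"twist":0.5,"fingers":1},{"xyz":[0.004,0,0],"twist":0.5,"fingers":1},{"xyz":[0.004,0,0],"twist":0.5,"fingers":1}]'

```text
time_s: 5.15
eef_pos: [599.8, 235.2, 19.5]
tool_rot: [0.459, -0.456, 0.539, -0.539]
wrist_force: [2.8, 7.3, 2.9]
finger_gap: 91.4
```

Call:
step_arm --increments '[{"xyz":[0.002,0,0],"twist":0,"fingers":1},{"xyz":[0.004,0,0],"twist":0,"fingers":1},{"xyz":[0.005,0,0],"twist":0,"fingers":1},{"xyz":[0.005,0,0],"twist":0,"fingers":1}]'

```text
time_s: 5.48
eef_pos: [599.5, 235.3, 19.8]
tool_rot: [0.461, -0.455, 0.54, -0.537]
wrist_force: [5.8, 20.0, -1.6]
finger_gap: 92.0
```

Call:
step_arm --increments '[{"xyz":[-0.01,0,0],"twist":0,"fingers":1},{"xyz":[-0.03,0,0],"twist":0,"fingers":1},{"xyz":[-0.04,-0.03,0],"twist":0,"fingers":1},{"xyz":[-0.04,-0.07,0],"twist":0,"fingers":1},{"xyz":[-0.04,-0.11,0],"twist":0,"fingers":1},{"xyz":[-0.04,-0.15,0],"twist":0,"fingers":1},{"xyz":[-0.03,-0.18,0],"twist":0,"fingers":1},{"xyz":[0.0,-0.2,0],"twist":0,"fingers":1}]'

```text
time_s: 6.15
eef_pos: [598.2, 232.1, 221.5]
tool_rot: [0.46, -0.458, 0.538, -0.538]
wrist_force: [0.2, -0.2, -0.2]
finger_gap: 91.6
```

```bash
cat >> h.py <<'E'
c0=np.array([555.6,-39.2]);a0=np.radians(80.7);u0=np.array([np.cos(a0),np.sin(a0)]);v0=np.array([-u0[1],u0[0]])
def tr(p): p=np.array(p)[:2]-c0; return p@u0,p@v0
def go(target,jaw):
    s,M=st(); cur=np.degrees(np.arctan2(M[1,2],M[0,2]))
    print('trough uv',tr(s['eef_pos']),'jaw',cur)
    print('tool delta',(M.T@(np.array(target)-np.array(s['eef_pos']))).round(1),'twist',cur-jaw)
E
python3 - <<'E'
from h import *
go([450.5,-386,200],-82.6)
d=get_image('top'); save(d,'top3.png',(155,130,335,230),4.4)
E
```

```text
6.15 [598.2 232.1 221.5] F [ 0.2 -0.2 -0.2] gap 91.59469660653808
[[-0.1579  0.0021  0.9875]
 [-0.9875  0.0023 -0.1579]
 [-0.0026 -1.      0.0017]]
trough uv (np.float64(274.5925972063213), np.float64(1.8153926010553887)) jaw -9.08422823287494
tool delta [633.7  19.8 -48.3] twist 73.51577176712506
```

View pics/top3.png

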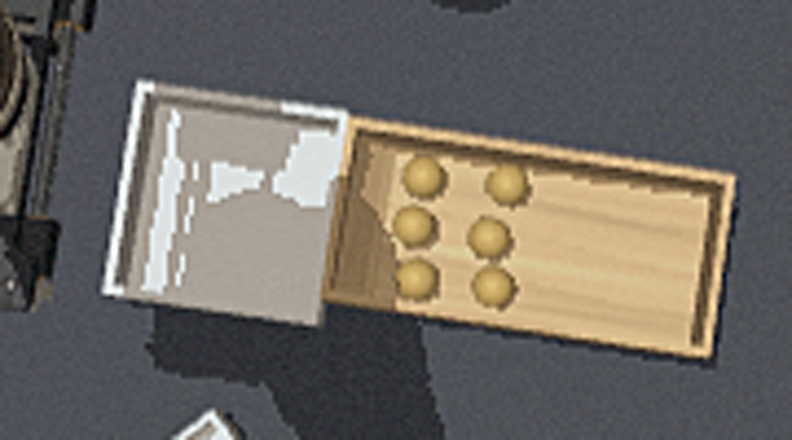

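Call:
step_arm --increments '[{"xyz":[0.03,0,-0.003],"twist":4,"fingers":1},{"xyz":[0.07,0,-0.006],"twist":8,"fingers":1},{"xyz":[0.11,0,-0.01],"twist":12,"fingers":1},{"xyz":[0.15,0,-0.013],"twist":17,"fingers":1},{"xyz":[0.19,0,-0.016],"twist":22,"fingers":1},{"xyz":[0.23,0,-0.019],"twist":27,"fingers":1},{"xyz":[0.27,0,-0.022],"twist":32,"fingers":1},{"xyz":[0.31,0,-0.025],"twist":37,"fingers":1},{"xyz":[0.35,0,-0.028],"twist":42,"fingers":1},{"xyz":[0.39,0,-0.031],"twist":47,"fingers":1},{"xyz":[0.43,0,-0.034],"twist":52,"fingers":1},{"xyz":[0.47,0,-0.037],"twist":57,"fingers":1}]'

```text
time_s: 7.2
eef_pos: [482.7, -231.5, 218.3]
tool_rot: [0.142, -0.143, 0.693, -0.692]
wrist_force: [1.1, 0.5, -0.3]
finger_gap: 91.6
```

Run:
```python
from h import *
go([450.5,-386,200],-82.6)
```

```text
7.2 [ 482.7 -231.5  218.3] F [ 1.1  0.5 -0.3] gap 91.57300339901678
[[-9.184e-01 -2.000e-03  3.955e-01]
 [-3.955e-01  3.000e-04 -9.184e-01]
 [ 1.700e-03 -1.000e+00 -1.000e-03]]
trough uv (np.float64(-201.53142193680512), np.float64(40.9093945895416)) jaw -66.70032491863664
tool delta [ 90.6  18.3 129.2] twist 15.899675081363355
```

Call:
step_arm --increments '[{"xyz":[0.027,0,0.039],"twist":5,"fingers":1},{"xyz":[0.05,0,0.07],"twist":9,"fingers":1},{"xyz":[0.07,0.01,0.1],"twist":13,"fingers":1},{"xyz":[0.0906,0.018,0.129],"twist":15.9,"fingers":1},{"xyz":[0.0906,0.018,0.129],"twist":15.9,"fingers":1},{"xyz":[0.0906,0.018,0.129],"twist":15.9,"fingers":1}]'

```text
time_s: 7.7
eef_pos: [450.4, -386.4, 199.7]
tool_rot: [0.044, -0.047, 0.706, -0.706]
wrist_force: [0.6, 0.5, -0.1]
finger_gap: 92.0
```

Run:
```python
from h import *
go([450.5,-386,80],-82.6)
d=get_image('wrist'); save(d,'w1.png',None,1.5)
# expected handle corners
ax=np.array([.9917,.1288,0]);ay=np.array([-.1288,.9917,0]);c=np.array([437.9,-388,111])
print((proj(d,[c+sx*39*ax+sy*10*ay for sx,sy in((1,1),(1,-1),(-1,-1),(-1,1))])*1.5).round())
```

```text
7.7 [ 450.4 -386.4  199.7] F [ 0.6  0.5 -0.1] gap 92.03347274438457
[[-9.918e-01 -3.600e-03  1.280e-01]
 [-1.280e-01 -2.000e-04 -9.918e-01]
 [ 3.600e-03 -1.000e+00 -3.000e-04]]
trough uv (np.float64(-359.60719691196743), np.float64(47.746164997718324)) jaw -82.64418324667737
tool delta [ -0.6 119.7  -0.3] twist -0.0441832466773775
[[360. 237.]
 [401. 237.]
 [400. 386.]
 [361. 386.]]
```

View pics/w1.png

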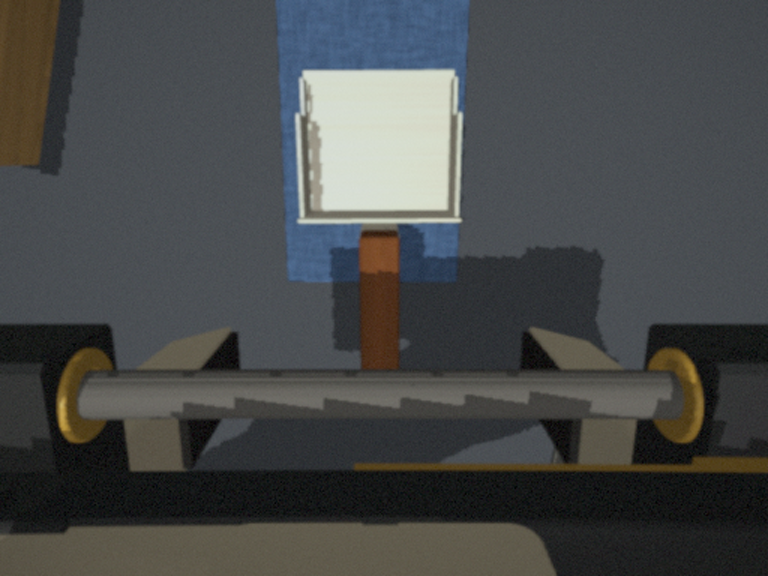

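Call:
step_arm --grip_force 60 --increments '[{"xyz":[0,0.035,0],"twist":0,"fingers":1},{"xyz":[0,0.07,0],"twist":0,"fingers":1},{"xyz":[0,0.1,0],"twist":0,"fingers":1},{"xyz":[0,0.115,0],"twist":0,"fingers":1},{"xyz":[0,0.12,0],"twist":0,"fingers":1},{"xyz":[0,0.12,0],"twist":0,"fingers":0},{"xyz":[0,0.12,0],"twist":0,"fingers":0},{"xyz":[0,0.12,0],"twist":0,"fingers":0},{"xyz":[0,0.12,0],"twist":0,"fingers":0},{"xyz":[0,0.12,0],"twist":0,"fingers":0},{"xyz":[0,0.12,0],"twist":0,"fingers":0},{"xyz":[0,0.12,0],"twist":0,"fingers":0}]'

```text
time_s: 8.75
eef_pos: [453.8, -384.0, 81.2]
tool_rot: [-0.048, 0.047, -0.705, 0.706]
wrist_force: [0.1, 0.7, 0.6]
finger_gap: 49.9
```

Call:
step_arm --increments '[{"xyz":[0,0,0],"twist":0,"fingers":0},{"xyz":[0,0,0],"twist":0,"fingers":0},{"xyz":[0,0,0],"twist":0,"fingers":0},{"xyz":[0,0,0],"twist":0,"fingers":0},{"xyz":[0,0,0],"twist":0,"fingers":0},{"xyz":[0,0,0],"twist":0,"fingers":0}]'

```text
time_s: 9.25
eef_pos: [453.6, -384.0, 80.7]
tool_rot: [-0.048, 0.048, -0.705, 0.706]
wrist_force: [-0.3, -0.1, 0.1]
finger_gap: 19.6
```

Call:
step_arm --increments '[{"xyz":[0,0,0],"twist":0,"fingers":0},{"xyz":[0,0,0],"twist":0,"fingers":0},{"xyz":[0,0,0],"twist":0,"fingers":0}]'

```text
time_s: 9.5
eef_pos: [453.6, -384.0, 80.7]
tool_rot: [-0.048, 0.048, -0.705, 0.706]
wrist_force: [-0.1, -1.2, -0.4]
finger_gap: 19.4
```

Call:
step_arm --increments '[{"xyz":[0,-0.01,0],"twist":0,"fingers":0},{"xyz":[0,-0.03,0],"twist":0,"fingers":0},{"xyz":[0,-0.06,0],"twist":0,"fingers":0},{"xyz":[0,-0.09,0],"twist":0,"fingers":0},{"xyz":[0,-0.11,0],"twist":0,"fingers":0},{"xyz":[0,-0.12,0],"twist":0,"fingers":0},{"xyz":[0,-0.12,0],"twist":0,"fingers":0}]'

```text
time_s: 10.08
eef_pos: [454.4, -384.6, 203.1]
tool_rot: [-0.049, 0.047, -0.705, 0.706]
wrist_force: [0.3, -1.3, -2.2]
finger_gap: 19.8
```

Run:
```python
from h import *
go([450.5,-386,200],-82.6)
d=get_image('wrist'); save(d,'w2.png',None,1.5)
d=get_image('side'); save(d,'s2.png',(240,180,400,320),4.5)
```

```text
10.0833 [ 454.4 -384.6  203.1] F [ 0.3 -1.3 -2.2] gap 19.764018255486654
[[-0.9909  0.0031  0.1346]
 [-0.1346 -0.0017 -0.9909]
 [-0.0029 -1.      0.0021]]
trough uv (np.float64(-357.2405649763261), np.float64(44.088812936855234)) jaw -82.26560926097196
tool delta [4.  3.  0.8] twist 0.33439073902803784
```

View pics/w2.png

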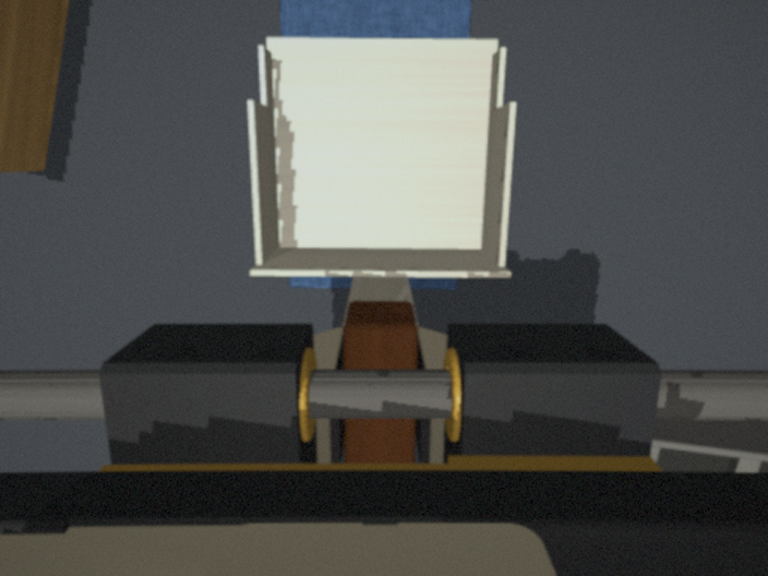

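View pics/s2.png

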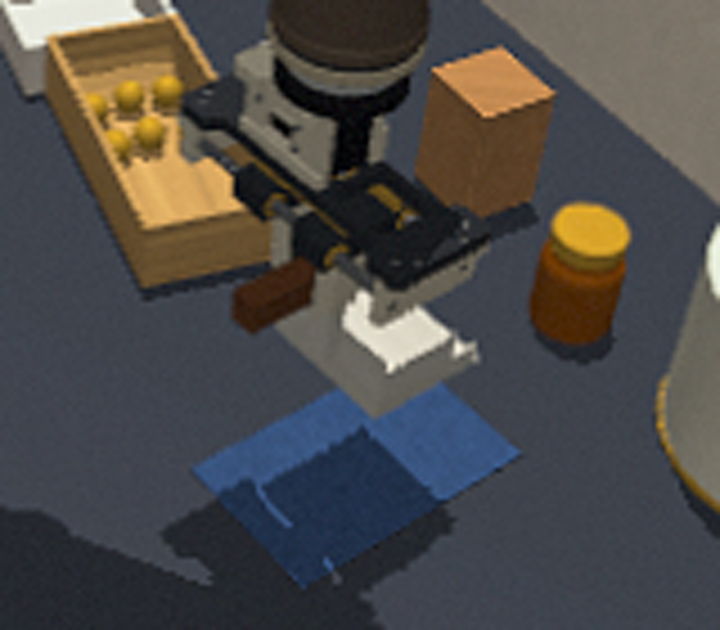

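```bash
cat > fit.py <<'E'
from h import *
from scipy.optimize import least_squares
def fit(px,d=None,pts=None):
    d=d or get_image('wrist')
    s=sensors.observe(); q=s['tool_rot'];M=R.from_quat([q[1],q[2],q[3],q[0]]).as_matrix();T=np.array(s['eef_pos'])
    # scoop axes in tool: x=-tool x, z=-tool y, y=-tool z?  right-handed check
    B=np.c_[-M[:,0],np.cross(-M[:,1],-M[:,0]),-M[:,1]]
    P=np.array([(45,48,1),(45,-48,1),(-45,48,50),(-45,-48,50),(-43,46,2),(-43,-46,2)],float)
    def world(p):
        th,yaw,ox,oy,oz=p
        Q=R.from_euler('ZY',[yaw,th]).as_matrix()   # th>0: lip down
        return T+(P-[-83,0,96])@(B@Q).T+B@np.array([ox,oy,oz])
    px=np.array(px,float)/1.5-0.3
    r=least_squares(lambda p:np.r_[(proj(d,world(p))-px).ravel(),],[0,0,-16,0,19],x_scale=[.1,.1,10,10,10])
    print('pitch deg(lip down+)',np.degrees(r.x[0]),'yaw',np.degrees(r.x[1]),'handle centre rel TCP',r.x[2:].round(1),'rms',np.sqrt(2*r.cost/12)); print(r.fun.round(1))
    print('lip z',world(r.x)[:2,2]-1,'lip uv',[tr(x) for x in world(r.x)[:2]])
if __name__=='__main__':
    fit([(267,39),(498,39),(250,273),(511,273),(277,248),(482,248)])
E
python3 fit.py
```

```text
pitch deg(lip down+) 1.6233749181328756 yaw -0.25954078904074807 handle centre rel TCP [-12.9   0.1  21.9] rms 0.6859885807775755
[-0.2 -0.6 -1.1  0.2 -0.6 -0.3  0.7  0.5  1.6 -0.3 -0.3  0.3]
lip z [121.63429618 121.46482281] lip uv [(np.float64(-277.28034999669), np.float64(-48.05334379099558)), (np.float64(-369.188262720918), np.float64(-75.78251358479658))]
```

Run:
```python
from h import *
go([536,-159,205],-9.3)
```

```text
10.2333 [ 453.2 -382.9  199.4] F [-0.6  0.2 -2.9] gap 19.665939547698883
[[-0.9909 -0.0015  0.1348]
 [-0.1348  0.0016 -0.9909]
 [ 0.0012 -1.     -0.0018]]
trough uv (np.float64(-355.77179270006434), np.float64(45.4866941754625)) jaw -82.25158053945107
tool delta [-112.2   -5.4 -210.7] twist -72.95158053945107
```

Call:
step_arm --increments '[{"xyz":[-0.005,0,-0.01],"twist":-4,"fingers":0},{"xyz":[-0.015,0,-0.03],"twist":-10,"fingers":0},{"xyz":[-0.028,0,-0.053],"twist":-17,"fingers":0},{"xyz":[-0.041,0,-0.077],"twist":-24,"fingers":0},{"xyz":[-0.054,0,-0.102],"twist":-31,"fingers":0},{"xyz":[-0.067,0,-0.127],"twist":-38,"fingers":0},{"xyz":[-0.08,0,-0.151],"twist":-45,"fingers":0},{"xyz":[-0.092,0,-0.174],"twist":-52,"fingers":0},{"xyz":[-0.102,0,-0.193],"twist":-59,"fingers":0},{"xyz":[-0.109,0,-0.205],"twist":-66,"fingers":0},{"xyz":[-0.112,0,-0.2107],"twist":-72,"fingers":0},{"xyz":[-0.1122,0,-0.2107],"twist":-73,"fingers":0}]'

```text
time_s: 11.23
eef_pos: [536.3, -157.4, 198.9]
tool_rot: [0.46, -0.461, 0.538, -0.536]
wrist_force: [0.7, 0.7, -3.4]
finger_gap: 19.8
```

Run:
```python
from h import *
go([536,-159,205],-9.3)
d=get_image('wrist'); save(d,'w3.png',None,1.5)
d=get_image('top'); save(d,'t3.png',(220,130,350,230),6)
go([536,-159,205],-9.3)
```

```text
11.2333 [ 536.3 -157.4  198.9] F [ 0.7  0.7 -3.4] gap 19.81966680899118
[[-0.1528 -0.0028  0.9883]
 [-0.9883  0.0015 -0.1528]
 [-0.0011 -1.     -0.003 ]]
trough uv (np.float64(-119.74349338802962), np.float64(-0.0311434244719157)) jaw -8.787005353137538
tool delta [ 1.6 -6.1 -0. ] twist 0.5129946468624631
11.3333 [ 535.7 -160.2  199.5] F [-0.1 -0.4 -2.6] gap 19.561088351766543
[[-1.635e-01 -2.200e-03  9.865e-01]
 [-9.865e-01  2.000e-04 -1.635e-01]
 [ 2.000e-04 -1.000e+00 -2.200e-03]]
trough uv (np.float64(-122.59015632531097), np.float64(0.11088909084351267)) jaw -9.411277514591273
tool delta [-1.2 -5.5  0.1] twist -0.11127751459127211
```

View pics/w3.png

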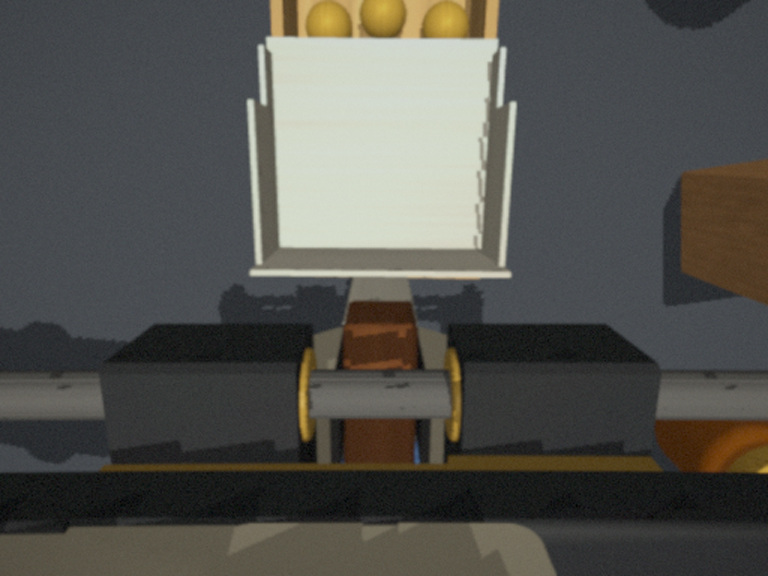

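View pics/t3.png

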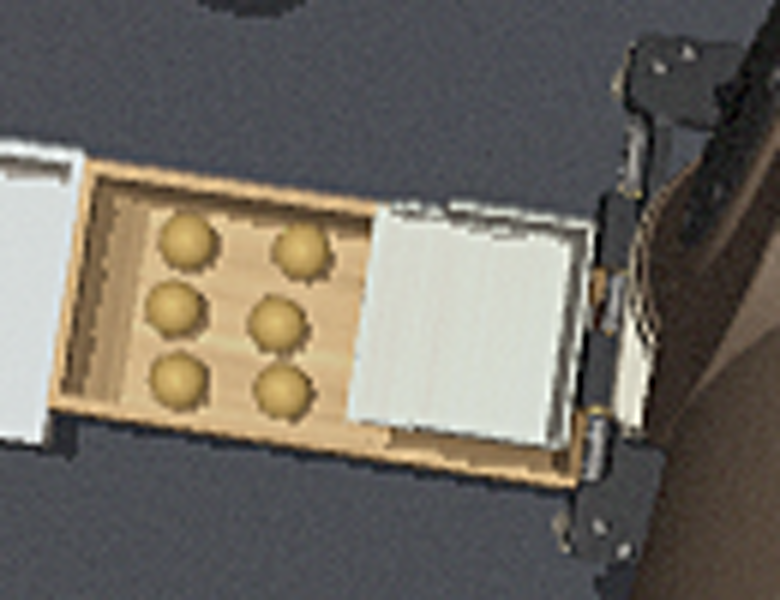

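Run:
```python
from h import *
d=get_image('top')
for z in(119,122,125):
    t=unproj(d,np.array([(377,205),(347,421)])/6+[220,130]-.4,z); print(z,[np.round(tr(x),1) for x in t],np.linalg.norm(t[0]-t[1]))
ps=[]
go([536,-159,205],-9.3)
```

```text
119 [array([-10.5, -49. ]), array([-11. ,  47.9])] 96.92171927232141
122 [array([-10.4, -48.6]), array([-10.8,  48. ])] 96.61659159591561
125 [array([-10.3, -48.1]), array([-10.7,  48.2])] 96.31146391950986
11.3833 [ 535.7 -160.8  199.8] F [ 0.4 -1.1 -1.2] gap 19.752504537079975
[[-1.655e-01 -1.700e-03  9.862e-01]
 [-9.862e-01 -1.000e-04 -1.655e-01]
 [ 4.000e-04 -1.000e+00 -1.600e-03]]
trough uv (np.float64(-123.20393261504012), np.float64(0.007837302970768784)) jaw -9.523560753823137
tool delta [-1.8 -5.2  0. ] twist -0.22356075382313634
```

Call:
step_arm --increments '[{"xyz":[0,0.025,0],"twist":0,"fingers":0},{"xyz":[0,0.055,0],"twist":0,"fingers":0},{"xyz":[0,0.08,0],"twist":0,"fingers":0},{"xyz":[0,0.1,0],"twist":0,"fingers":0},{"xyz":[0,0.107,0],"twist":0,"fingers":0},{"xyz":[0,0.111,0],"twist":0,"fingers":0},{"xyz":[0,0.113,0],"twist":0,"fingers":0},{"xyz":[0,0.113,0],"twist":0,"fingers":0}]'

```text
time_s: 12.05
eef_pos: [536.9, -160.6, 88.3]
tool_rot: [-0.458, 0.457, -0.539, 0.539]
wrist_force: [-0.0, -0.2, -1.8]
finger_gap: 19.4
```

Call:
step_arm --increments '[{"xyz":[0,0.002,0],"twist":0,"fingers":0},{"xyz":[0,0.003,0],"twist":0,"fingers":0}]'

```text
time_s: 12.22
eef_pos: [537.2, -160.2, 85.6]
tool_rot: [-0.458, 0.457, -0.538, 0.539]
wrist_force: [-0.2, -0.1, -2.0]
finger_gap: 19.4
```

Call:
step_arm --increments '[{"xyz":[0,0.001,0],"twist":0,"fingers":0},{"xyz":[0,0.002,0],"twist":0,"fingers":0}]'

```text
time_s: 12.38
eef_pos: [536.9, -160.3, 83.5]
tool_rot: [-0.458, 0.458, -0.538, 0.539]
wrist_force: [-6.1, -1.2, 16.9]
finger_gap: 19.5
```

Call:
step_arm --increments '[{"xyz":[-0.004,-0.001,0],"twist":0,"fingers":0},{"xyz":[-0.01,-0.001,0],"twist":0,"fingers":0},{"xyz":[-0.018,-0.001,0],"twist":0,"fingers":0},{"xyz":[-0.026,-0.001,0],"twist":0,"fingers":0},{"xyz":[-0.034,-0.001,0],"twist":0,"fingers":0},{"xyz":[-0.042,-0.001,0],"twist":0,"fingers":0},{"xyz":[-0.05,-0.001,0],"twist":0,"fingers":0},{"xyz":[-0.058,-0.001,0],"twist":0,"fingers":0},{"xyz":[-0.066,-0.001,0],"twist":0,"fingers":0},{"xyz":[-0.072,-0.001,0],"twist":0,"fingers":0},{"xyz":[-0.078,-0.001,0],"twist":0,"fingers":0},{"xyz":[-0.082,-0.001,0],"twist":0,"fingers":0}]'

```text
time_s: 13.38
eef_pos: [549.9, -78.3, 83.7]
tool_rot: [0.458, -0.458, 0.539, -0.539]
wrist_force: [-0.2, -1.5, -1.2]
finger_gap: 19.8
```

Run:
```python
from h import *
go([536,-159,205],-9.3)
d=get_image('wrist'); save(d,'w4.png',None,1.5)
d=get_image('top'); save(d,'t4.png',(220,130,350,230),6)
```

```text
13.3833 [549.9 -78.3  83.7] F [-0.2 -1.5 -1.2] gap 19.83426845970976
[[-1.608e-01  0.000e+00  9.870e-01]
 [-9.870e-01  1.000e-04 -1.608e-01]
 [-1.000e-04 -1.000e+00  0.000e+00]]
trough uv (np.float64(-39.51899814673861), np.float64(-0.6564738328536873)) jaw -9.252497370264214
tool delta [  81.9 -121.3   -0.7] twist 0.04750262973578678
```

View pics/w4.png

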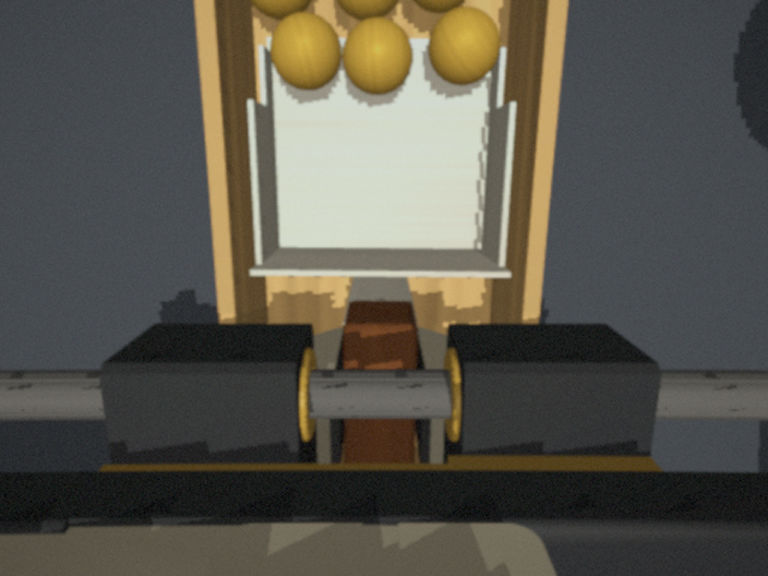

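View pics/t4.png

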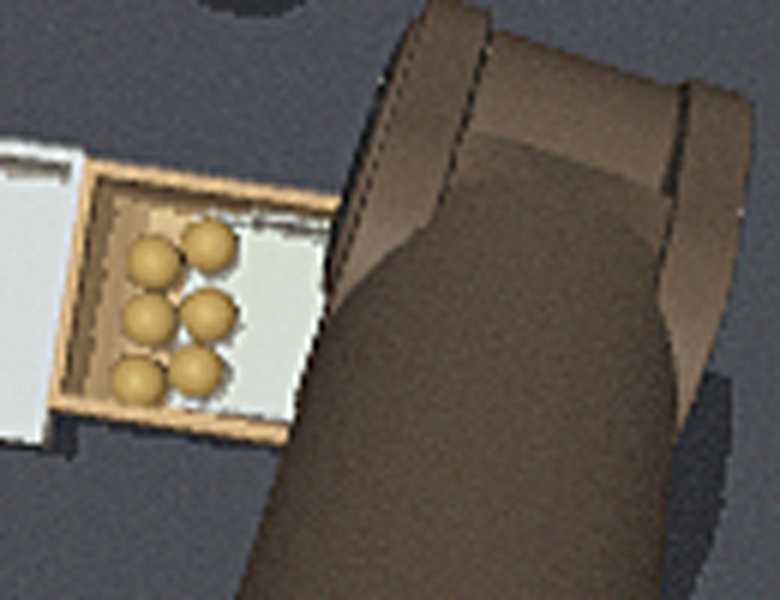

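Call:
step_arm --increments '[{"xyz":[-0.005,0,0],"twist":0,"fingers":0},{"xyz":[-0.01,0,0],"twist":0,"fingers":0},{"xyz":[-0.015,0,0],"twist":0,"fingers":0},{"xyz":[-0.019,0,0],"twist":0,"fingers":0},{"xyz":[-0.022,0,0],"twist":0,"fingers":0},{"xyz":[-0.024,0,0],"twist":0,"fingers":0}]'

```text
time_s: 13.98
eef_pos: [553.4, -55.4, 83.8]
tool_rot: [0.458, -0.458, 0.539, -0.539]
wrist_force: [-1.2, -1.8, 0.4]
finger_gap: 19.6
```

Run:
```python
from h import *
go([536,-159,205],-9.3)
d=get_image('wrist'); save(d,'w5.png',None,1.5)
d=get_image('top'); save(d,'t5.png',(220,130,350,230),6)
```

```text
13.9833 [553.4 -55.4  83.8] F [-1.2 -1.8  0.4] gap 19.60312330955425
[[-1.614e-01 -3.000e-04  9.869e-01]
 [-9.869e-01 -3.000e-04 -1.614e-01]
 [ 3.000e-04 -1.000e+00 -3.000e-04]]
trough uv (np.float64(-16.32219849995113), np.float64(-0.4310952935408923)) jaw -9.28965232955598
tool delta [ 105.1 -121.2   -0.5] twist 0.010347670444021517
```

View pics/w5.png

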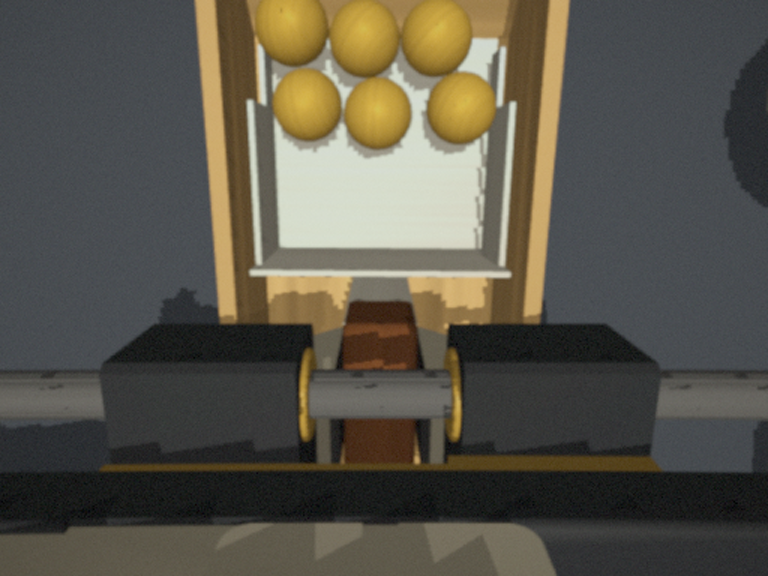

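View pics/t5.png

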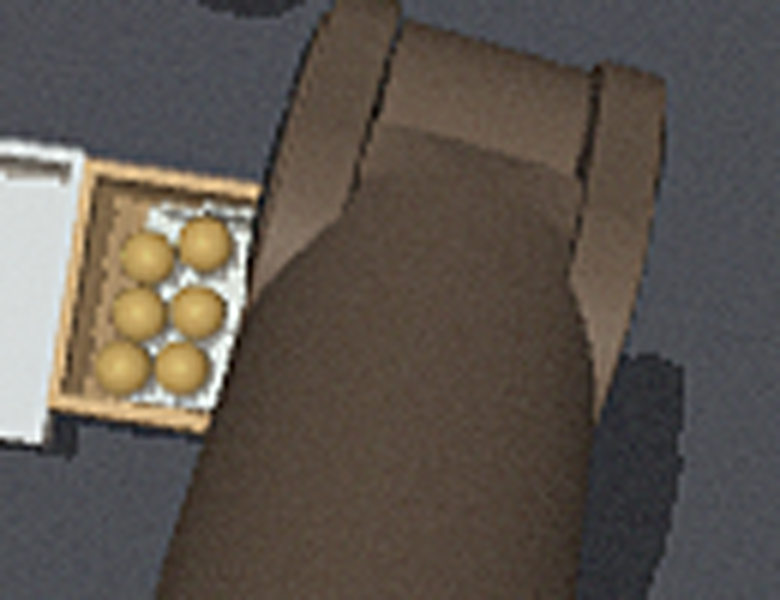

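Call:
step_arm --increments '[{"xyz":[-0.0015,0,0],"twist":0,"fingers":0},{"xyz":[-0.003,0,0],"twist":0,"fingers":0},{"xyz":[-0.003,0,0],"twist":0,"fingers":0}]'

```text
time_s: 14.33
eef_pos: [553.8, -54.2, 84.0]
tool_rot: [-0.457, 0.458, -0.539, 0.54]
wrist_force: [-3.2, -6.5, 4.6]
finger_gap: 19.5
```

Run:
```python
from h import *
go([536,-159,205],-9.3)
d=get_image('wrist'); save(d,'w6.png',(140,0,380,200),3)
```

```text
14.3333 [553.8 -54.2  84. ] F [-3.2 -6.5  4.6] gap 19.54869835862786
[[-1.624e-01 -1.000e-04  9.867e-01]
 [-9.867e-01 -1.900e-03 -1.624e-01]
 [ 1.800e-03 -1.000e+00  2.000e-04]]
trough uv (np.float64(-15.100887422900172), np.float64(-0.6838178768924263)) jaw -9.343856582148554
tool delta [ 106.5 -120.8   -0.6] twist -0.04385658214855326
```

View pics/w6.png

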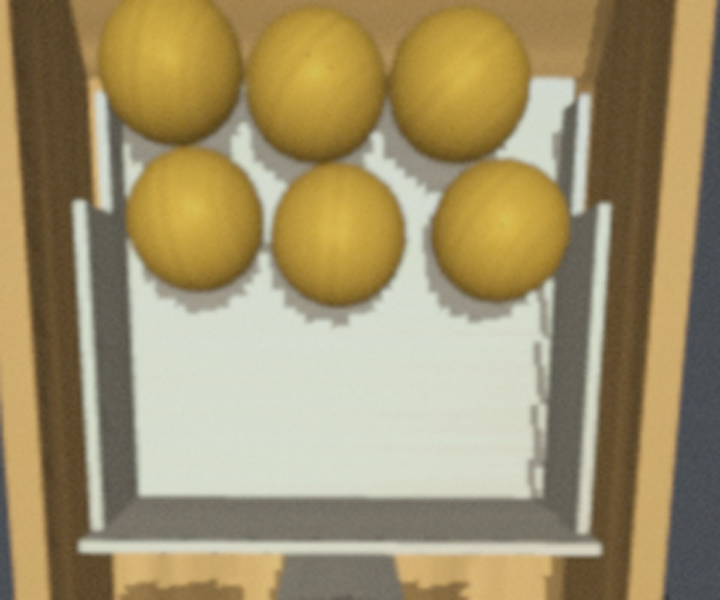

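Call:
step_arm --increments '[{"xyz":[-0.001,-0.001,0],"twist":0,"fingers":0},{"xyz":[-0.001,-0.004,0],"twist":0,"fingers":0},{"xyz":[-0.001,-0.008,0],"twist":0,"fingers":0},{"xyz":[-0.001,-0.012,0],"twist":0,"fingers":0},{"xyz":[-0.001,-0.016,0],"twist":0,"fingers":0},{"xyz":[-0.001,-0.019,0],"twist":0,"fingers":0},{"xyz":[-0.001,-0.02,0],"twist":0,"fingers":0}]'

```text
time_s: 14.97
eef_pos: [554.6, -51.2, 104.4]
tool_rot: [-0.458, 0.458, -0.539, 0.539]
wrist_force: [0.1, 0.4, -2.9]
finger_gap: 19.6
```

Run:
```python
from h import *
go([536,-159,205],-9.3)
d=get_image('wrist'); save(d,'w7.png',(140,0,380,200),3)
```

```text
14.9667 [554.6 -51.2 104.4] F [ 0.1  0.4 -2.9] gap 19.627718351489722
[[-1.608e-01  9.000e-04  9.870e-01]
 [-9.870e-01  3.000e-04 -1.608e-01]
 [-4.000e-04 -1.000e+00  8.000e-04]]
trough uv (np.float64(-12.008711107833705), np.float64(-0.9236554217298061)) jaw -9.25292596520095
tool delta [ 109.3 -100.7   -0.9] twist 0.047074034799051034
```

View pics/w7.png

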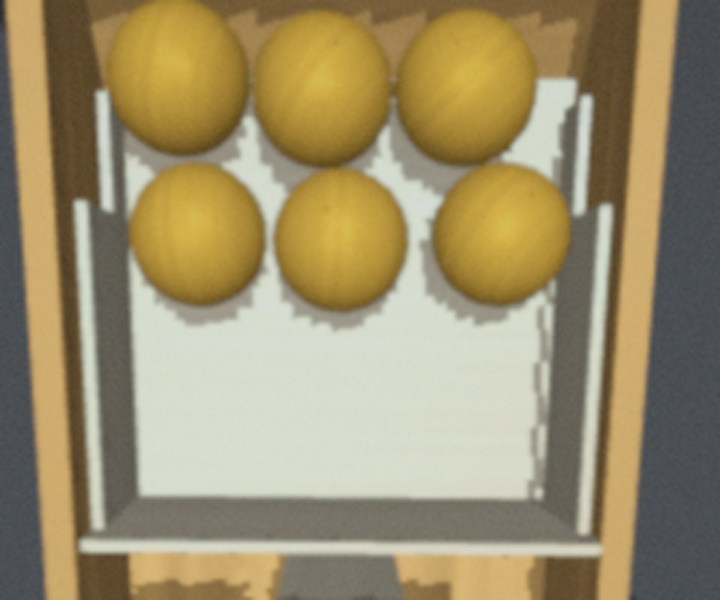

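Call:
step_arm --increments '[{"xyz":[-0.0005,-0.004,0],"twist":0,"fingers":0},{"xyz":[-0.002,-0.011,0],"twist":0,"fingers":0},{"xyz":[-0.0045,-0.019,0],"twist":0,"fingers":0},{"xyz":[-0.008,-0.028,0],"twist":0,"fingers":0},{"xyz":[-0.012,-0.036,0],"twist":0,"fingers":0},{"xyz":[-0.017,-0.042,0],"twist":0,"fingers":0},{"xyz":[-0.024,-0.046,0],"twist":0,"fingers":0},{"xyz":[-0.032,-0.048,0],"twist":0,"fingers":0},{"xyz":[-0.042,-0.048,0],"twist":0,"fingers":0},{"xyz":[-0.054,-0.048,0],"twist":0,"fingers":0},{"xyz":[-0.068,-0.048,0],"twist":0,"fingers":0},{"xyz":[-0.084,-0.048,0],"twist":0,"fingers":0}]'

```text
time_s: 16.02
eef_pos: [567.6, 32.8, 151.3]
tool_rot: [0.458, -0.458, 0.539, -0.539]
wrist_force: [0.3, -0.5, -4.1]
finger_gap: 19.5
```

Call:
step_arm --increments '[{"xyz":[-0.016,0,0],"twist":0,"fingers":0},{"xyz":[-0.021,0,0],"twist":0,"fingers":0},{"xyz":[-0.021,0,0],"twist":0,"fingers":0},{"xyz":[-0.021,0,0],"twist":0,"fingers":0}]'

```text
time_s: 16.35
eef_pos: [571.0, 52.2, 151.5]
tool_rot: [-0.458, 0.458, -0.539, 0.539]
wrist_force: [-0.5, -1.5, -2.9]
finger_gap: 19.9
```

Run:
```python
from h import *
go([536,-159,205],-9.3)
d=get_image('wrist'); save(d,'w8.png',None,1.5)
d=get_image('top'); save(d,'t8.png',(150,130,310,230),5)
```

```text
16.35 [571.   52.2 151.5] F [-0.5 -1.5 -2.9] gap 19.87643546693856
[[-1.605e-01 -4.000e-04  9.870e-01]
 [-9.870e-01 -6.000e-04 -1.605e-01]
 [ 6.000e-04 -1.000e+00 -3.000e-04]]
trough uv (np.float64(92.70455661878206), np.float64(-0.4348307461375727)) jaw -9.233222059697807
tool delta [214.1 -53.4  -0.7] twist 0.06677794030219353
```

View pics/w8.png

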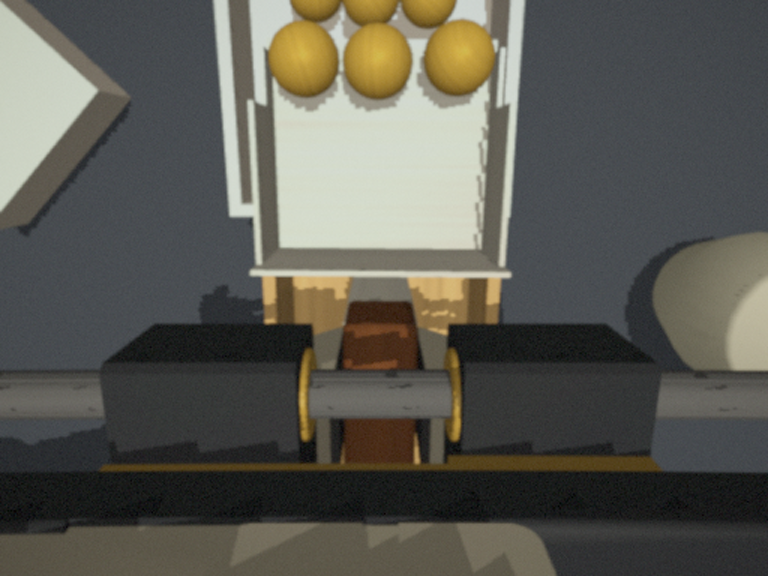

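View pics/t8.png

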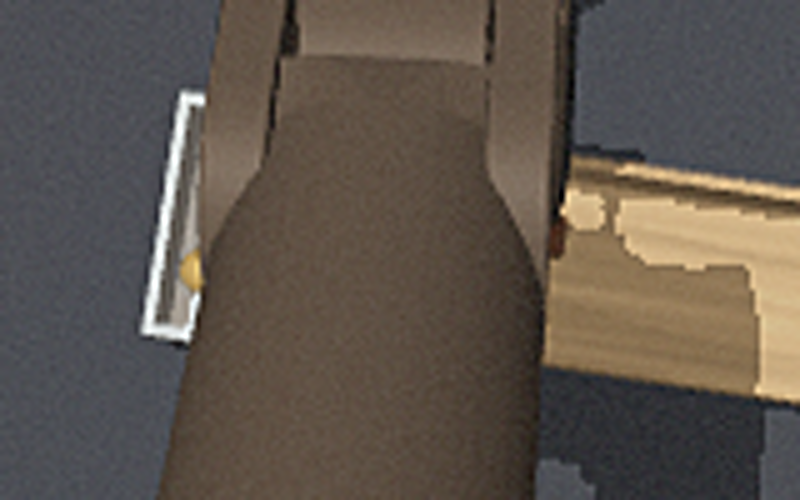

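Call:
step_arm --increments '[{"xyz":[0,0,0],"twist":0,"fingers":0},{"xyz":[0,0,0],"twist":0,"fingers":0},{"xyz":[0,0,0],"twist":0,"fingers":0},{"xyz":[0,0,0],"twist":0,"fingers":0}]'

```text
time_s: 16.78
eef_pos: [571.2, 51.8, 151.8]
tool_rot: [-0.458, 0.458, -0.539, 0.539]
wrist_force: [0.7, 0.9, -2.9]
finger_gap: 19.8
```

Run:
```python
from h import *
d=get_image('wrist'); save(d,'w9.png',None,1.5)
d=get_image('side'); save(d,'s9.png',(200,130,340,260),4.5)
```

```text
(no output)
```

View pics/w9.png

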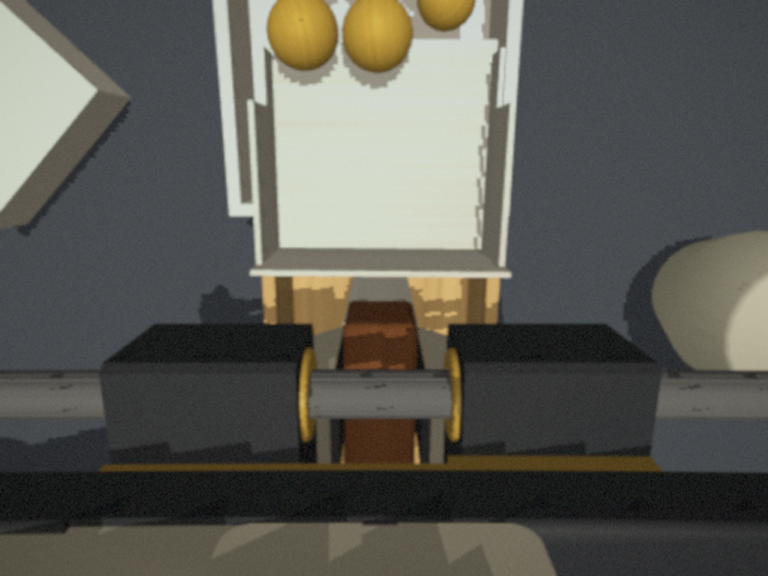

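View pics/s9.png

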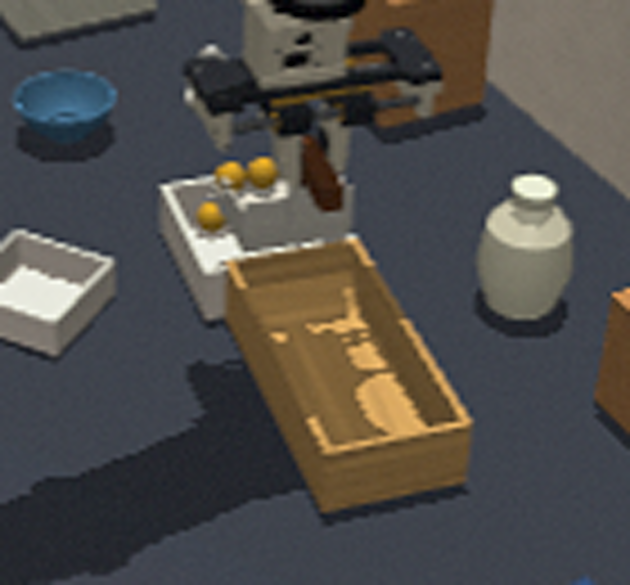

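Call:
step_arm --increments '[{"xyz":[0.012,0,0],"twist":0,"fingers":0},{"xyz":[0.035,0,0],"twist":0,"fingers":0},{"xyz":[0.055,0,0],"twist":0,"fingers":0},{"xyz":[0.06,0,0],"twist":0,"fingers":0},{"xyz":[0.06,0,0],"twist":0,"fingers":0},{"xyz":[0.06,0,0],"twist":0,"fingers":0}]'

```text
time_s: 17.38
eef_pos: [561.5, -7.4, 151.9]
tool_rot: [0.458, -0.458, 0.539, -0.539]
wrist_force: [-0.4, 0.7, -2.4]
finger_gap: 20.0
```

Run:
```python
from h import *
d=get_image('wrist'); save(d,'w10.png',None,1.5)
d=get_image('side'); save(d,'s10.png',(200,130,340,260),4.5)
```

```text
(no output)
```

View pics/w10.png

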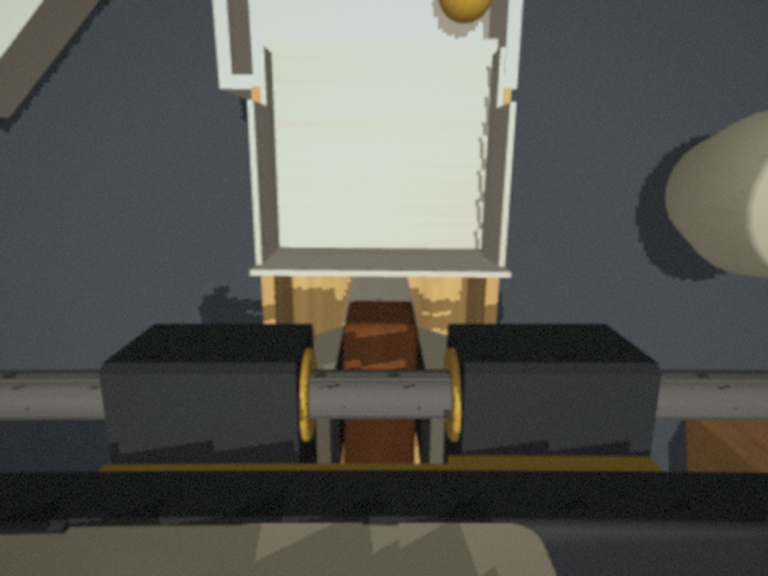

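View pics/s10.png

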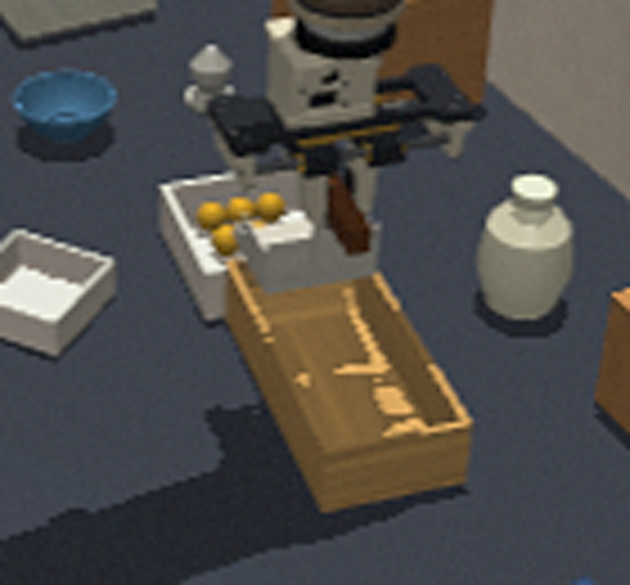

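Call:
step_arm --increments '[{"xyz":[0,-0.015,0],"twist":0,"fingers":0},{"xyz":[0.0,-0.035,0],"twist":0,"fingers":0},{"xyz":[0.01,-0.05,0],"twist":0,"fingers":0},{"xyz":[0.03,-0.055,0],"twist":0,"fingers":0},{"xyz":[0.06,-0.055,0],"twist":0,"fingers":0},{"xyz":[0.09,-0.055,0],"twist":0,"fingers":0},{"xyz":[0.12,-0.055,0],"twist":0,"fingers":0},{"xyz":[0.145,-0.055,0],"twist":0,"fingers":0},{"xyz":[0.155,-0.055,0],"twist":0,"fingers":0},{"xyz":[0.155,-0.055,0],"twist":0,"fingers":0}]'

```text
time_s: 18.32
eef_pos: [536.0, -162.4, 206.9]
tool_rot: [-0.457, 0.457, -0.539, 0.54]
wrist_force: [0.1, -1.0, -2.4]
finger_gap: 20.0
```

Run:
```python
from h import *
go([458,-380.3,206],-82.6)
d=get_image('top'); save(d,'t11.png',(150,130,310,230),5)
```

```text
18.3167 [ 536.  -162.4  206.9] F [ 0.1 -1.  -2.4] gap 19.999225811990232
[[-1.643e-01  3.000e-04  9.864e-01]
 [-9.864e-01 -1.100e-03 -1.643e-01]
 [ 1.100e-03 -1.000e+00  5.000e-04]]
trough uv (np.float64(-124.75066695453391), np.float64(-0.6172945829342547)) jaw -9.456448385825597
tool delta [227.8   1.2 -41.2] twist 73.1435516141744
```

View pics/t11.png

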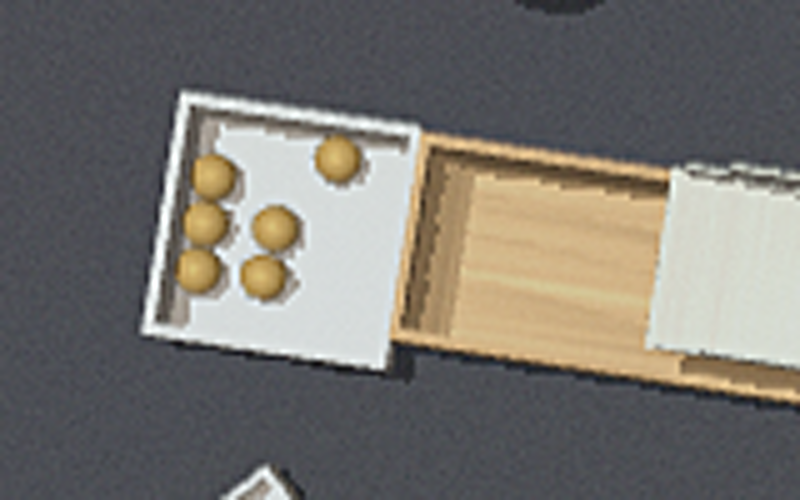

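Call:
step_arm --increments '[{"xyz":[0.01,0,-0.002],"twist":4,"fingers":0},{"xyz":[0.03,0,-0.006],"twist":10,"fingers":0},{"xyz":[0.055,0,-0.01],"twist":17,"fingers":0},{"xyz":[0.08,0,-0.015],"twist":24,"fingers":0},{"xyz":[0.107,0,-0.02],"twist":31,"fingers":0},{"xyz":[0.135,0,-0.025],"twist":38,"fingers":0},{"xyz":[0.162,0,-0.03],"twist":45,"fingers":0},{"xyz":[0.187,0,-0.034],"twist":52,"fingers":0},{"xyz":[0.207,0,-0.038],"twist":59,"fingers":0},{"xyz":[0.22,0,-0.04],"twist":66,"fingers":0},{"xyz":[0.227,0,-0.041],"twist":72,"fingers":0},{"xyz":[0.2278,0,-0.0412],"twist":73.1,"fingers":0}]'

```text
time_s: 19.37
eef_pos: [460.0, -377.6, 206.3]
tool_rot: [0.045, -0.046, 0.706, -0.706]
wrist_force: [0.2, -0.9, -2.1]
finger_gap: 19.3
```

Call:
step_arm --increments '[{"xyz":[0,0.02,0],"twist":0,"fingers":0},{"xyz":[0,0.05,0],"twist":0,"fingers":0},{"xyz":[0,0.08,0],"twist":0,"fingers":0},{"xyz":[0,0.1,0],"twist":0,"fingers":0},{"xyz":[0,0.112,0],"twist":0,"fingers":0},{"xyz":[0,0.118,0],"twist":0,"fingers":0},{"xyz":[0,0.12,0],"twist":0,"fingers":0},{"xyz":[0,0.12,0],"twist":0,"fingers":0}]'

```text
time_s: 20.03
eef_pos: [459.9, -377.9, 87.2]
tool_rot: [-0.048, 0.047, -0.705, 0.706]
wrist_force: [-0.1, 0.3, -0.6]
finger_gap: 19.6
```

Run:
```python
from h import *
go([458,-380.3,81],-82.6)
d=get_image('wrist'); save(d,'w12.png',None,1.5)
go([458,-380.3,81],-82.6)
```

```text
20.0333 [ 459.9 -377.9   87.2] F [-0.1  0.3 -0.6] gap 19.622920240469174
[[-9.909e-01  6.000e-04  1.343e-01]
 [-1.343e-01 -1.000e-04 -9.909e-01]
 [-6.000e-04 -1.000e+00  2.000e-04]]
trough uv (np.float64(-349.74696958069023), np.float64(39.701688014691456)) jaw -82.2809183798323
tool delta [2.2 6.2 2.1] twist 0.3190816201676938
20.0833 [ 459.9 -378.4   87.7] F [ 0.2 -0.2 -1.7] gap 19.562902043429464
[[-9.910e-01  1.300e-03  1.337e-01]
 [-1.337e-01 -7.000e-04 -9.910e-01]
 [-1.200e-03 -1.000e+00  8.000e-04]]
trough uv (np.float64(-350.16812986890534), np.float64(39.586502641983714)) jaw -82.31375262224644
tool delta [2.2 6.7 1.6] twist 0.28624737775355413
```

View pics/w12.png

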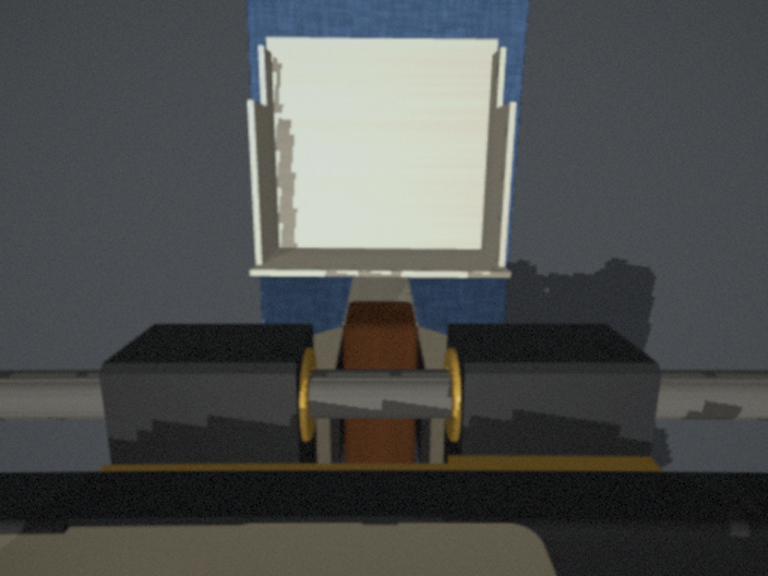

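Call:
step_arm --increments '[{"xyz":[0,0.002,0],"twist":0,"fingers":0},{"xyz":[0,0.004,0],"twist":0,"fingers":0},{"xyz":[0,0.0055,0],"twist":0,"fingers":0},{"xyz":[0,0.0065,0],"twist":0,"fingers":0},{"xyz":[0,0.0065,0],"twist":0,"fingers":0}]'

```text
time_s: 20.5
eef_pos: [459.2, -378.3, 80.7]
tool_rot: [-0.047, 0.047, -0.706, 0.706]
wrist_force: [-1.7, 1.7, 3.8]
finger_gap: 19.7
```

Contact (+3.8 N). Release.

Call:
step_arm --grip_force 10 --increments '[{"xyz":[0,0,0],"twist":0,"fingers":0.3},{"xyz":[0,0,0],"twist":0,"fingers":0.5},{"xyz":[0,0,0],"twist":0,"fingers":0.8},{"xyz":[0,0,0],"twist":0,"fingers":1},{"xyz":[0,0,0],"twist":0,"fingers":1},{"xyz":[0,0,0],"twist":0,"fingers":1},{"xyz":[0,0,0],"twist":0,"fingers":1},{"xyz":[0,0,0],"twist":0,"fingers":1},{"xyz":[0,0,0],"twist":0,"fingers":1}]'

```text
time_s: 21.25
eef_pos: [459.1, -378.2, 80.2]
tool_rot: [-0.047, 0.047, -0.706, 0.706]
wrist_force: [-0.9, 0.3, -0.8]
finger_gap: 75.2
```

Call:
step_arm --increments '[{"xyz":[0,-0.01,0],"twist":0,"fingers":1},{"xyz":[0,-0.03,0],"twist":0,"fingers":1},{"xyz":[0,-0.06,0],"twist":0,"fingers":1},{"xyz":[0,-0.09,0],"twist":0,"fingers":1},{"xyz":[0,-0.12,0],"twist":0,"fingers":1},{"xyz":[0.03,-0.14,0],"twist":0,"fingers":1},{"xyz":[0.06,-0.15,0],"twist":0,"fingers":1},{"xyz":[0.08,-0.15,0],"twist":0,"fingers":1},{"xyz":[0.08,-0.15,0],"twist":0,"fingers":1}]'

```text
time_s: 22.0
eef_pos: [375.1, -390.6, 232.2]
tool_rot: [-0.045, 0.044, -0.705, 0.706]
wrist_force: [-0.6, -0.8, -1.1]
finger_gap: 91.5
```

Run:
```python
from h import *
st()
d=get_image('top'); save(d,'t13.png',None,1.5)
d=get_image('side'); save(d,'s13.png',None,1.5)
```

```text
22.0 [ 375.1 -390.6  232.2] F [-0.6 -0.8 -1.1] gap 91.45565377464061
[[-9.919e-01  1.300e-03  1.267e-01]
 [-1.267e-01 -6.000e-04 -9.919e-01]
 [-1.200e-03 -1.000e+00  7.000e-04]]
```

View pics/t13.png

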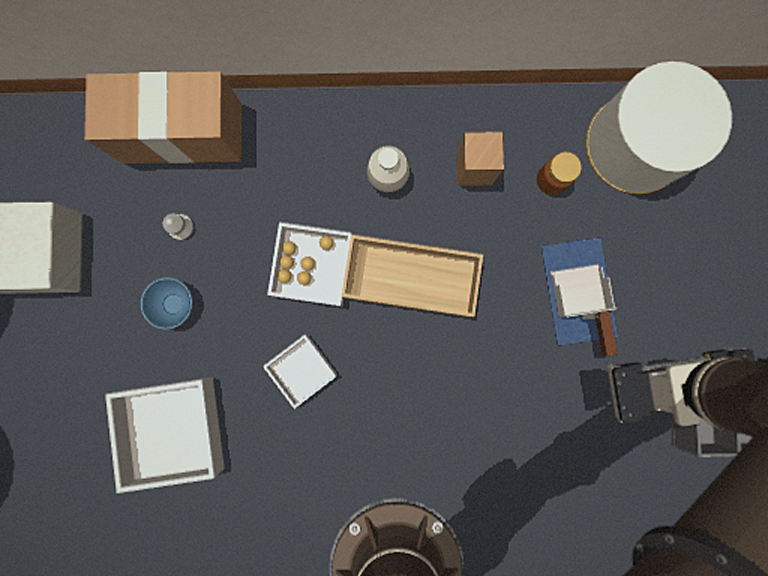

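View pics/s13.png

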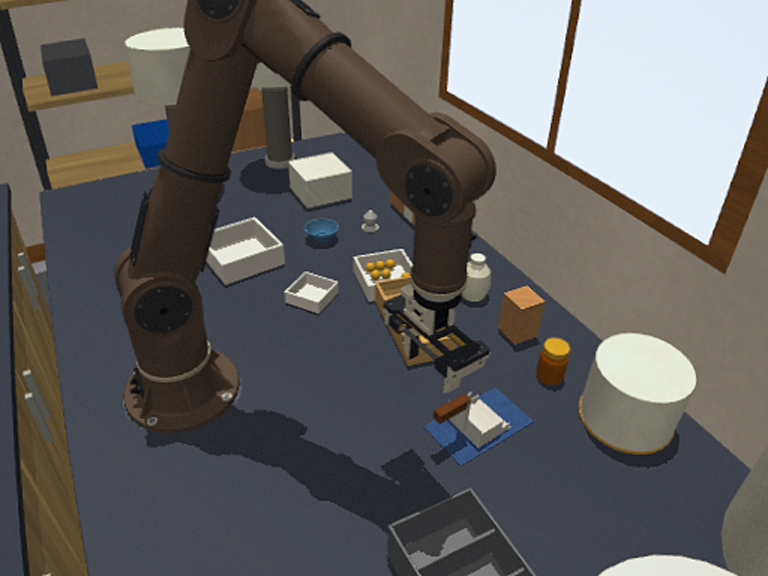

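Run:
```python
from h import *
d=get_image('top'); save(d,'t14.png',(170,140,250,210),10)
save(d,'t15.png',(350,150,430,250),6)
```

```text
(no output)
```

View pics/t14.png

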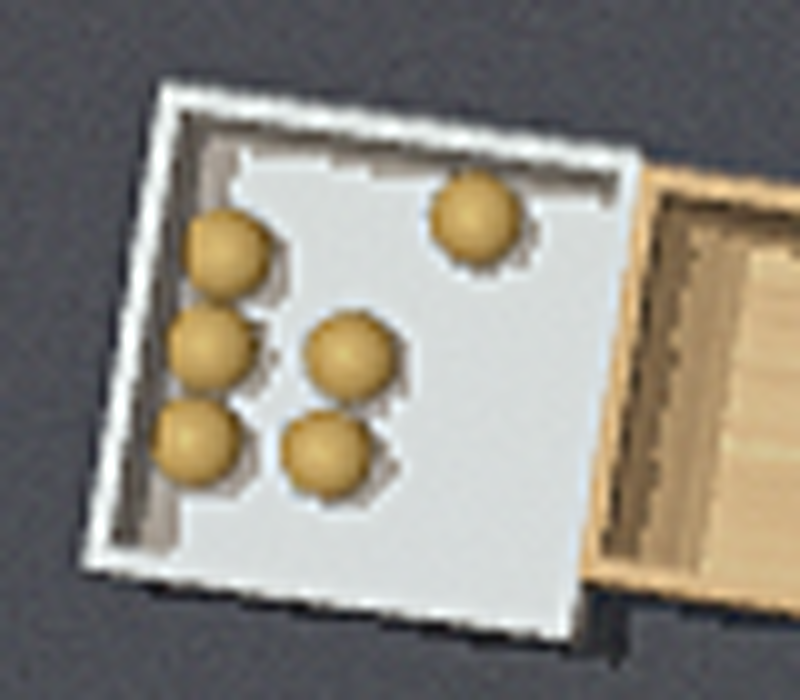

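View pics/t15.png

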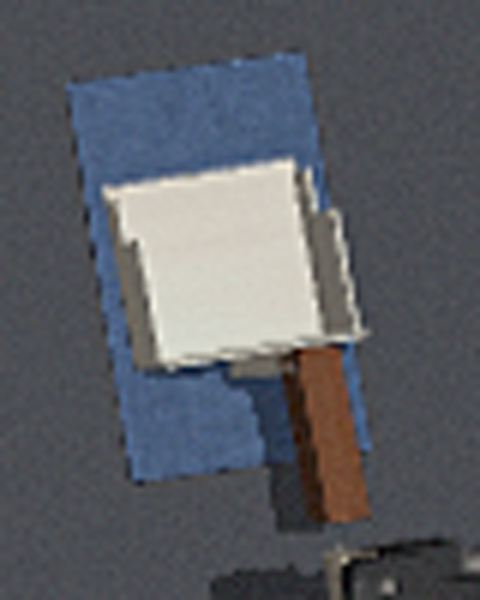

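Run:
```python
from h import *
d=get_image('top')
print([np.round(tr(x),1) for x in unproj(d,np.array([(165,83),(82,570),(640,150),(575,642)])/10+[170,140]-.4,50)])
t=unproj(d,np.array([(104,187),(295,158)])/6+[350,150]-.4,5);print(t.round(1), (t.mean(0)-45*np.array([.9917,.1288,0])).round(1))
print(manip.hand_in())
```

```text
[array([265.9, -65.4]), array([266.9,  76.2]), array([128.1, -65.9]), array([125.2,  76. ])]
[[ 564.3 -315.5    5. ]
 [ 577.1 -410.6    5. ]] [ 526.1 -368.8    5. ]
the job is handed in; nothing more can be done
None
```

The job is done and handed in. I pushed the middle-sized tray flush against the trough's end with the open fingers. I then scooped all six balls up against the trough's slope and rolled them out into the tray, and set the scoop back on its mat.

Last checks before handing in, from the top camera:

- **Tray:** its far corners measured 265.9 and 266.9 mm along the trough, where 266 mm would be exactly flush. Its near corners measured 128.1 and 125.2 mm, where 126 mm is flush. It sits about 5 mm off the trough's centre line. The picture shows no gap.
- **Balls:** all six lie in the tray and none are left in the trough. No ball was dropped on the counter, and none was touched with the fingers in any picture.
- **Scoop:** it lies flat on the mat, with the pan's middle about 3 mm from the mat's middle. The gripper is open and clear of everything.
- **Bystanders:** they look unmoved between the first and last pictures.
- **Time:** about 22 s of the 72 s were used.

One early reading disagreed. A fit to the wrist picture gave about 1.6° of lip-down tilt in the scoop. The scoop looked the same in the wrist picture once it was pressed flat on the trough floor, so I treated the tilt as a bias in the fit. The balls then stayed put during the lift.

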